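Lay a bored turning blank on the bench hook and fit its mandrel

ROBOT

A 6-joint arm with a two-finger parallel gripper is mounted at the origin on the work surface. World frame = base frame: x ahead of the robot, y to its left, z up, the work surface at z = 0. Lengths are in mm, angles in rad, forces in N, time in s.
With the tool pointing down it reaches from about 375 to 750 mm from the base axis. Payload 9 kg.
Tool frame: the origin (TCP) lies on the centre line of the jaws, within the pads' length; the fingertips stand 25 mm ahead of it and the grasp point (between the pads) lies 6 mm ahead of it; z points along the fingers, y is the direction in which the jaws open and shut (so a half turn about z gives the same grasp; the last joint's range is limited). The gripper opens to 85 mm and grips with 20 to 120 N. Pads are 22 mm wide; open, the fingers measure 114 mm over their backs; the gripper's body (76 mm by 85 mm) begins 54 mm behind the grasp point. The pads swing forward as they close: fully open they stand 13 mm farther back than shut.
Start: joints at [-1.437, 0.104, 0.097, 1.564, 0, 1.353], TCP at [206.764, -563.278, 256.331] pointing down, gripper open.
Joint ranges: [-2.99, 2.99], [-0.84, 1.86], [-1.1, 1.16], [-1.84, 2.11], [-1.51, 1.56], [-3.14, 3.14]. Speed limits (rad/s): [2.22, 2.22, 2.57, 3.14, 3.14, 3.14].

INTERFACE

Orientations are given as a rotation vector (axis times angle).
In Python, from rig import manip, get_image, hand_in gives the robot as it stands.
- The arm moves only by the tool jog_arm, never from a script. Its argument "moves" is text: rows parted by semicolons, each of 7 numbers parted by spaces: the shift along the tool's x, y, z in mm, then the turn, a rotation vector about the tool's x, y, z in rad, then the gripper's target within -1 to 1 (fully open at 1, half-way at 0, shut at -1). In form: x y z rx ry rz gripper; .... A call has exactly 8 rows; each row is the pose to reach, as a shift and turn from the pose measured when the call began, along the tool's axes at that moment; what a row does not reach only later rows make up. A row lasts 1/12 s, in which the tool goes at most 41.7 mm and 7.16 degrees, less where a joint would pass 70% of its speed; a pose out of reach is approached as far as the arm can. A call with a gripper value outside its range is refused whole. The fingers move at their own pace and stop on an object; "squeeze" is the grip in N (left out, the last holds). Time passes only in rows, so rows that repeat a pose let the fingers close, or fill a call up. It gives the time, the measured TCP pose, the force and the opening at its end, in the units of the state.
- manip.read_state(): the state, without advancing time (a new reading comes with each control period).
- get_image(name): name is "side" or "top" or "wrist"; returns a dict with "image" (480x640x3 uint8, red, green, blue), "range_z" (480x640 float32, mm along the optical axis (not along the pixel's ray), 0 where there is no reading), "fx", "fy", "cx", "cy" (pixels), "position" and "attitude" of the camera in the world; the wrist camera has in their place "tool_from_camera" (4x4, takes a point from camera to tool coordinates, whose origin is the TCP and whose axes are the flange's). Camera axes: x right, y down, z forward; pixel columns grow to the right and rows downward; lengths in mm; the calibration is good to about 2 mm. A picture is of the moment at which its call begins: read the wrist's pose just before it.
- hand_in(): hands the job in, once; it reports no verdict.
The state is a dict: "clock": time; "qpos": joint angles; "joint_vel": joint speeds; "joint_efforts": joint torques, N m; "position": TCP position; "tcp_rot": TCP orientation; "ft_force": force on the tool from outside, world axes, zero at the start; "wrist_torque": the same for the moment, N m; "opening": finger opening in mm.
Only numpy, scipy, OpenCV 4.12 (cv2) and the standard library are available. Lean on these libraries where they do the work, as an engineer would, in place of code of your own. Each camera call takes 0.05 s, during which the arm holds its last target.

TASK

Tip the bored blank over the open edge of the bench hook, its foot bearing against that edge, so that it comes to lie on its side on the board, and have it lie flat with its far end up against the batten. Then take the mandrel (the bar with the round flange) from the sloping rack and push it, plain end first, right through the bore from the end away from the batten until the flange sits against the wood, and let go. Leave the other things where they are.

Things in the scene. Friction and masses are not known exactly. Their poses are not given: they have to be found in the camera images.
- hook_board: Bench hook, fixed: plywood board 200 (x) by 235 (y) by 18 mm thick, with a dark stop batten 40 wide and 25 mm high across the top of its +y end (batten's inner face at y = +77.5 mm, its top 43 mm above the bench). Origin: centre of the underside, on the bench. Its open edge, y = -117.5 mm, is the stop for the blank's foot.
- blank: Light-wood blank 100 x 100 x 190 mm, 0.65-0.95 kg, too wide to grasp, a 20 mm round bore right through its length. It starts upright on the bench, 4-12 mm before the hook's open edge, nearly square to it. Origin: bore mouth in its lower end; z along the bore. Tipped in the hook's +y it lies with z along +y, axis 68 mm above the bench, its lower end first some 50 mm outside the edge.
- rack: Sloping wooden rack, fixed, 160 mm wide (y). Two slotted bearers, 18 mm thick, hold two steel bars at y = +50 and -50 mm (either bar in either slot), sloping 30 degrees, rising towards +x, feet against a low ledge. Bearers stand 50 and 200 mm from the bars' feet; between them it is open to 30 mm under the bars' axes. Origin: centre of its footprint, on the bench.
- mandrel_grip (a point): Mandrel: steel bar 14 mm in diameter, 277 mm long, 0.4 kg, with a 36 mm flange 12 mm thick. This point: on its axis near the balance, 154 mm from the plain end (last 8 mm tapered). x along the bar to the plain end (low in the rack); z across it (up in the rack). Flange front at x = -66 mm, a 12 mm cone of 18 mm before it; 14 mm shank behind it, x = -78 to -123 mm.
- mandrel_collar (a point): Centre of the front face of the mandrel's flange, on its axis; axes as for mandrel_grip. When home it lies at the mouth of the bore. The bar is loose in the bore by 6 mm: let go half-way in, its outer end droops some 4 degrees, and its weight would tilt a blank that lies far outside the board's edge.
- knockout_bar: Not to be moved: plain 14 mm steel bar, 264 mm long, with a 34 mm black ball at its upper end and no flange, in the rack's other slot. Origin on its axis, 154 mm from its foot; x towards the foot.
- chuck: Not to be moved: steel lathe chuck, 100 mm in diameter and 79 mm high, standing on the bench. Origin: centre of its underside.
- tool_rest: Not to be moved: dark cast tool rest lying on the bench, bar 230 mm (y) with a post reaching 140 mm towards -x, 27 mm high. Origin: under the middle of the bar.
- wax_tin: Not to be moved: aluminium tin, 84 mm in diameter and 75 mm high, standing on the bench. Origin: centre of its underside.

How it is judged (in metres and radians):
On the way, in this order (a step that is already met when the one before it is completed fails the run):
1. the blank is going over with its foot borne against the bench hook (angle between blank's own z axis and vertical between 0.15 and 1.3 rad and contact force between blank and hook_board above 0.3 N), for 0.02 s.
2. the blank lies on its side on the bench hook, at rest, the mandrel not yet in it (angle between blank's own z axis and vertical between 1.5 and 1.64 rad and height (world z) of blank between 0.062 and 0.074 m and y of blank in the frame of hook_board below -0.09 m and distance between mandrel_collar and blank above 0.05 m and linear speed of blank below 0.02 m/s), for 0.2 s.
At the end, for the whole second after the job is handed in: The blank lies flat on its side on the bench hook (level within 4 degrees, at most 70 mm off the board's middle line), its far end within 10 mm of the batten, at rest; the mandrel is through its bore from the other end, the flange within 4 mm of the wood, and let go (angle between blank's own z axis and vertical between 1.5 and 1.64 rad and height (world z) of blank between 0.062 and 0.074 m and z of mandrel_collar in the frame of blank between -0.004 and 0.004 m and distance between mandrel_collar and blank below 0.007 m and angle between the x axis of mandrel_grip and the z axis of blank, either way round below 0.06 rad and linear speed of blank below 0.01 m/s and x of blank in the frame of hook_board between -0.07 and 0.07 m and y of blank in the frame of hook_board between -0.122 and -0.105 m); the robot touches nothing.
It fails at once if the knock-out bar is moved more than 20 mm (distance of knockout_bar from where it was at the start of the episode above 0.02 m).
It fails at once if the chuck is moved more than 20 mm (distance of chuck from where it was at the start of the episode above 0.02 m).
It fails at once if the tool rest is moved more than 20 mm (distance of tool_rest from where it was at the start of the episode above 0.02 m).
It fails at once if the wax tin is moved more than 20 mm (distance of wax_tin from where it was at the start of the episode above 0.02 m).
It also fails if it takes over 72 s, if anything falls off the work surface, if the arm or the gripper's body presses on something with over 40 N, if the wrist force passes 120 N, or if a joint passes its speed limit or range.

## Working session

There is one attempt and no reset: what is moved stays moved. The work goes in short steps, Python scripts to look and compute and a tool call to move; the robot and the scene stay as the last step left them, time stands still between calls to the robot, and variables do not carry over. Pictures are saved under pics/ and viewed, and the job is handed in when it is done.

Besides the shell and the picture viewer there is one more tool, called after ">>>" as name(argument=value, ...) on one line, values as JSON. jog_arm: Moves the arm, as the interface text tells. Its arguments: {"type":"object","properties":{"moves":{"type":"string"},"squeeze":{"type":"number"}},"required":["moves"]}

```bash
ls; mkdir -p pics; cat > h.py <<'E'
import numpy as np, cv2
from scipy.spatial.transform import Rotation as R
from rig import manip, get_image
def att(a):
    a=np.array(a,float)
    if a.shape==(3,3): return a
    if a.size==3: return R.from_rotvec(a).as_matrix()
    return R.from_quat(a).as_matrix()
def shot(n,f):
    s=manip.read_state(); d=get_image(n)
    cv2.imwrite('pics/'+f,cv2.cvtColor(d['image'],cv2.COLOR_RGB2BGR))
    if n=='wrist':
        T=np.array(d['tool_from_camera']); Rw=R.from_rotvec(s['tcp_rot']).as_matrix()
        d['R']=Rw@T[:3,:3]; d['t']=Rw@T[:3,3]+np.array(s['position'])
    else:
        d['R']=att(d['attitude']); d['t']=np.array(d['position'],float)
    np.savez('pics/'+f[:-4]+'.npz',img=d['image'],rz=d['range_z'],R=d['R'],t=d['t'],k=[d['fx'],d['fy'],d['cx'],d['cy']])
    return d
def cloud(f):
    d=np.load('pics/'+f+'.npz'); fx,fy,cx,cy=d['k']; z=d['rz']
    v,u=np.mgrid[:480,:640]
    P=np.stack([(u-cx)/fx*z,(v-cy)/fy*z,z],-1)@d['R'].T+d['t']
    P[z==0]=np.nan
    return P,d['img']
E
python3 - <<'E'
from h import *
print(manip.read_state())
for n in('side','top','wrist'):
    d=shot(n,n+'0.png'); print(n,{k:v for k,v in d.items() if k not in('image','range_z')})
E
```

```text
pics
{'clock': 0.0, 'qpos': array([-1.43669967e+00,  1.04679940e-01,  9.64813738e-02,  1.56391188e+00,
       -3.06345596e-05,  1.35306566e+00]), 'joint_vel': array([-8.90274691e-04, -6.02446934e-04,  9.51854574e-04,  1.38747872e-03,
        4.89066709e-04, -9.92613691e-05]), 'joint_efforts': array([ 3.41056284e-04, -5.56939852e+01,  5.03642571e+01,  1.72096572e-02,
       -4.30370183e-04, -8.59105086e-06]), 'position': array([ 206.71045102, -562.94671737,  255.54030782]), 'tcp_rot': array([-3.09181464e+00, -5.49573156e-01, -3.81997354e-05]), 'ft_force': array([ 0.75125682, -0.56859434,  0.20622209]), 'wrist_torque': array([ 0.04214366, -0.06153017, -0.04998102]), 'opening': 85.25680178300601}
side {'fx': 486.90383614955783, 'fy': 486.90383614955783, 'cx': 317.3081520396554, 'cy': 238.12982169406754, 'position': array([ 534.09311985, 1177.85537081,  796.78990924]), 'attitude': array([-0.00953545,  2.700531  , -1.55134363]), 'R': array([[-0.99961216,  0.0082237 ,  0.02660634],
       [-0.01884104,  0.50383367, -0.86359519],
       [-0.02050712, -0.86376154, -0.50348332]]), 't': array(
[... 508 characters left out ...]
.8570985286503, 'fy': 374.8570985286503, 'cx': 321.29635653863056, 'cy': 242.19129816661447, 'tool_from_camera': array([[-5.10967164e-04, -9.64692665e-01, -2.63377679e-01,
         6.73839940e+01],
       [ 9.99998832e-01, -8.72280975e-04,  1.25491459e-03,
         6.75846686e-01],
       [-1.44034623e-03, -2.63376730e-01,  9.64691984e-01,
        -1.17885197e+02],
       [ 0.00000000e+00,  0.00000000e+00,  0.00000000e+00,
         1.00000000e+00]]), 'R': array([[ 3.44083627e-01, -9.05876134e-01, -2.46971430e-01],
       [-9.38938956e-01, -3.31880817e-01, -9.08226910e-02],
       [ 3.09028463e-04,  2.63141697e-01, -9.64757147e-01]]), 't': array([ 270.23939425, -540.54183397,  373.50174904])}
```

View pics/side0.png

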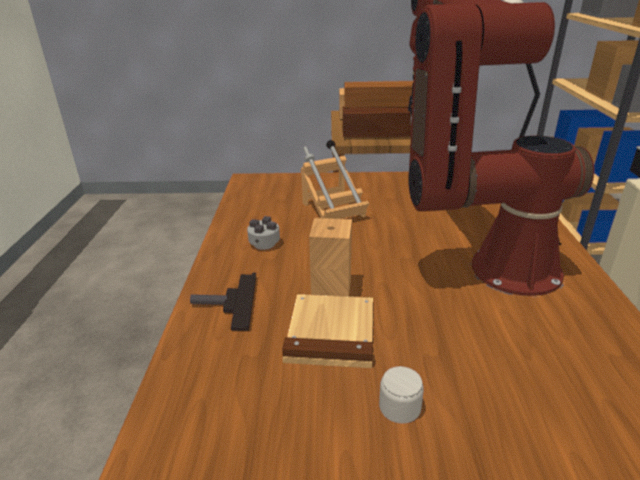

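View pics/top0.png

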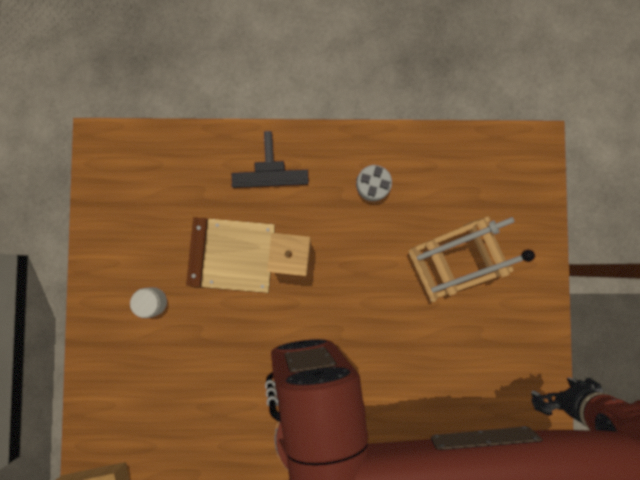

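View pics/wrist0.png

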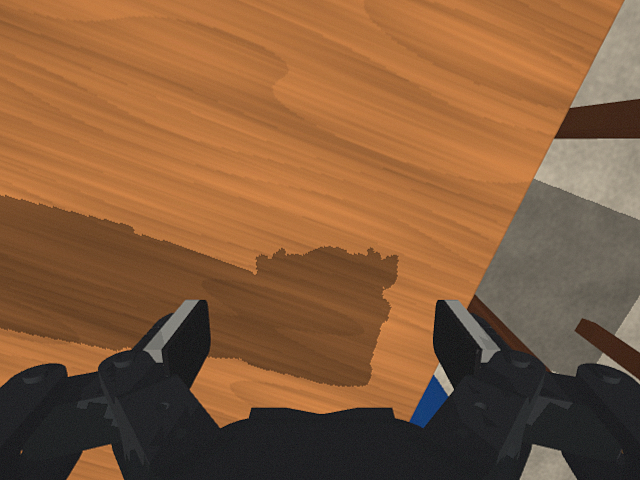

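The top view shows the hook at about (235,255) with its batten at the left (+y), the blank at (290,253), and the rack at (460,260). The flanged mandrel is the upper bar, with its flange at (493,226). The ball bar is the lower one, at (528,256). The tool rest, chuck and tin stand clear of these. Next I'll measure.

```bash
python3 - <<'E'
from h import *
P,I=cloud('top0')
def q(m,name):
    c,l,s,ce=cv2.connectedComponentsWithStats(m.astype(np.uint8))
    for i in range(1,c):
        if s[i,4]<60: continue
        p=P[l==i]; r=cv2.minAreaRect(p[:,:2].astype(np.float32))
        print(name,s[i,4],'med',np.round(np.median(p,0)),'rect',np.round(r[0]),np.round(r[1]),round(r[2],1),'uv',np.round(ce[i]))
Z=P[...,2]; roi=(P[...,0]>300)&(P[...,0]<850)&(abs(P[...,1])<700)
for a,b in((10,24),(24,36),(36,50),(70,85),(180,200),(50,240)):
    q(roi&(Z>a)&(Z<b),(a,b))
E
python3 - <<'E'
import cv2
i=cv2.imread('pics/top0.png')
cv2.imwrite('pics/t0r.png',cv2.resize(i[200:310,395:545],None,fx=5,fy=5))
cv2.imwrite('pics/t0b.png',cv2.resize(i[205:305,175:325],None,fx=5,fy=5))
E
```

```text
(10, 24) 1344 med [774. 146.  18.] rect [796. 148.] [105. 228.] 2.9 uv [270. 175.]
(10, 24) 4292 med [535. 241.  18.] rect [537. 239.] [197. 200.] 85.0 uv [237. 255.]
(24, 36) 77 med [832. 149.  27.] rect [828. 148.] [42. 20.] 14.1 uv [269. 156.]
(36, 50) 970 med [546. 355.  43.] rect [547. 355.] [ 42. 200.] 84.9 uv [196. 251.]
(36, 50) 158 med [ 549. -481.   43.] rect [ 550. -482.] [91. 15.] 22.9 uv [484. 251.]
(70, 85) 74 med [ 775. -168.   79.] rect [ 775. -168.] [22. 27.] 73.8 uv [378. 171.]
(70, 85) 73 med [ 756. -131.   79.] rect [ 757. -132.] [25. 23.] 75.4 uv [365. 177.]
(70, 85) 79 med [ 739. -187.   79.] rect [ 740. -187.] [26. 23.] 71.6 uv [385. 183.]
(70, 85) 74 med [ 719. -150.   80.] rect [ 720. -151.] [22. 26.] 74.8 uv [372. 190.]
(70, 85) 572 med [401. 491.  75.] rect [400. 491.] [75. 73.] 13.4 uv [144. 302.]
(180, 200) 137 med [ 613. -464.  188.] rect [ 615. -468.] [30. 51.] 31.6 uv [498. 225.]
(180, 200) 1451 med [536.  81. 190.] rect [535.  81.] [100. 100.] 83.9 uv [288. 253.]
(180, 200) 74 med [ 522. -515.  188.] rect [ 525. -520.] [23. 45.] 41.1 uv [518. 258.]
(50, 240) 932 med [ 746. -158.   63.] rect [ 748. -159.] [98. 98.] 89.3 uv [374. 181.]
(50, 240) 3104 med [ 526. -411.  112.] rect [ 531. -408.] [161. 265.] 24.2 uv [468. 257.]
(50, 240) 1503 med [536.  81. 190.] rect [535.  81.] [100. 100.] 83.9 uv [289. 253.]
(50, 240) 721 med [401. 486.  74.] rect [400. 488.] [79. 81.] 65.5 uv [146. 302.]
```

View pics/t0r.png

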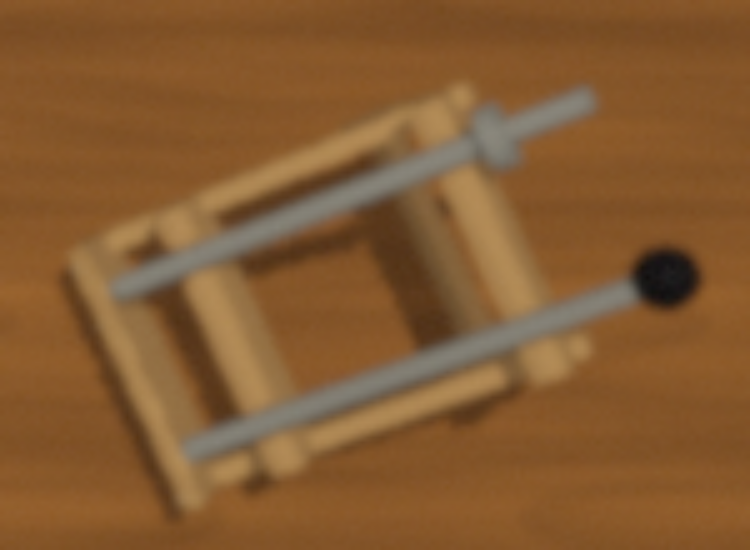

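View pics/t0b.png

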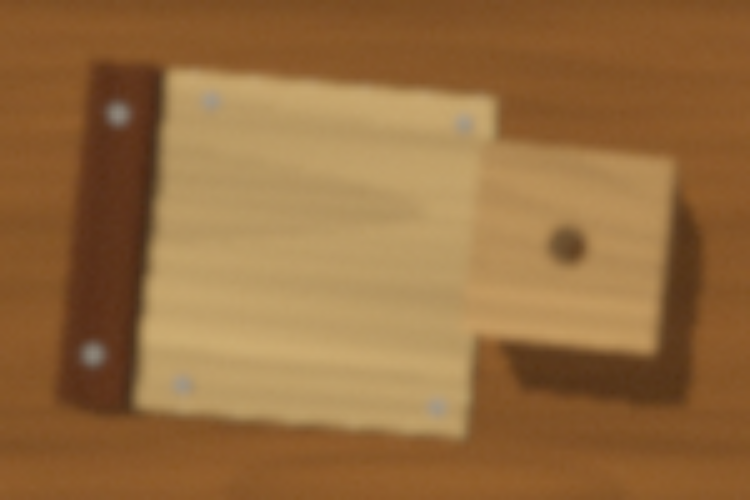

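```bash
cat >> h.py <<'E'
def axes(zdir,xhint):
    z=np.array(zdir,float); z/=np.linalg.norm(z); x=np.array(xhint,float); x-=z*(x@z); x/=np.linalg.norm(x)
    return np.stack([x,np.cross(z,x),z],1)
def goto(p,M):
    s=manip.read_state(); R0=R.from_rotvec(s['tcp_rot']).as_matrix()
    d=R0.T@(np.array(p,float)-s['position']); r=R.from_matrix(R0.T@M).as_rotvec()
    print('clock',round(s['clock'],2),'MOVE',' '.join('%.1f'%v for v in d),' '.join('%.4f'%v for v in r),'| deg %.1f mm %.1f'%(np.degrees(np.linalg.norm(r)),np.linalg.norm(d)))
def st():
    s=manip.read_state(); M=R.from_rotvec(s['tcp_rot']).as_matrix()
    print('clock %.2f'%s['clock'],'p',np.round(s['position'],1),'f',np.round(s['ft_force'],1),'open %.1f'%s['opening'],'q',np.round(s['qpos'],2)); print('x',np.round(M[:,0],3),'z',np.round(M[:,2],3))
hy=np.array([np.sin(np.radians(5)),np.cos(np.radians(5)),0]); hx=np.array([hy[1],-hy[0],0])
hook0=np.array([538.7,258.5,0])
def H(x,y,z): return hook0+hx*x+hy*y+np.array([0,0,z])
E
python3 - <<'E'
from h import *
P,I=cloud('top0')
hsv=cv2.cvtColor(I,cv2.COLOR_RGB2HSV)
m=(hsv[...,1]<60)&(P[...,2]>30)&(P[...,0]>450)&(P[...,0]<660)&(P[...,1]<-270)&(P[...,1]>-560)
c,l,s,ce=cv2.connectedComponentsWithStats(m.astype(np.uint8),connectivity=4)
for i in range(1,c):
    if s[i,4]<50: continue
    p=P[l==i]; 
    # per-column max ridge: use all, take line fit robustly
    u=p.mean(0); w=np.linalg.svd(p-u)[2][0]; w*=np.sign(w[1])
    for _ in range(5):
        t=(p-u)@w; r=np.linalg.norm(p-u-np.outer(t,w),axis=1); k=p[r<7]
        u=k.mean(0); w=np.linalg.svd(k-u)[2][0]; w*=np.sign(w[1])
    t=(k-u)@w
    print(s[i,4],len(k),np.round(u,1),np.round(w,4),'slope',np.degrees(np.arcsin(-w[2])),'yaw',np.degrees(np.arctan2(w[1],w[0])),'ends',np.round(u+w*t.min()),np.round(u+w*t.max()))
    tt=(p-u)@w;rr=np.linalg.norm(p-u-np.outer(tt,w),axis=1); f=tt[rr>11]; print(len(f),f.min() if len(f) else 0,f.max() if len(f) else 0,tt.min(),tt.max())
goto(H(11.7,-177.1-50-120,120),axes(hy*0.7+np.array([0,0,-.7]),hy+np.array([0,0,.5])))
E
```

```text
479 400 [ 577.1 -390.9  136.9] [-0.3525  0.7902 -0.5014] slope 30.091806841529767 yaw 114.04151252175814 ends [ 624. -495.  203.] [ 528. -282.   68.]
46 -89.25657113915592 -66.25035162722617 -132.22736848692193 138.02988453337792
415 344 [ 490.7 -441.3  143.5] [-0.3505  0.7867 -0.5082] slope 30.54229630610776 yaw 114.01165172652354 ends [ 535. -541.  208.] [ 445. -339.   78.]
16 -124.52952912751206 -112.59720729235822 -128.19953270208728 129.41127301037992
clock 0.15 MOVE 457.7 -337.5 136.1 0.4426 0.6973 -1.0707 | deg 77.5 mm 584.8
```

```bash
python3 - <<'E'
from h import *
M=axes(hy*0.7+np.array([0,0,-.7]),hy+np.array([0,0,.5]))
goto(H(11.7,-177.1-50-130,250),M)
E
```

```text
clock 0.15 MOVE 453.5 -328.6 6.1 0.4426 0.6973 -1.0707 | deg 77.5 mm 560.1
```

>>> jog_arm(moves="150 -110 0 0.15 0.23 -0.35 0.4;300 -220 3 0.3 0.46 -0.7 0.4;453 -329 6 0.44 0.7 -1.07 0.4;453 -329 6 0.44 0.7 -1.07 0.4;453 -329 6 0.44 0.7 -1.07 0.4;453 -329 6 0.44 0.7 -1.07 0.4;453 -329 6 0.44 0.7 -1.07 0.4;453 -329 6 0.44 0.7 -1.07 0.4")

```text
clock: 0.82
position: [392.9, -284.9, 253.0]
tcp_rot: [-2.228, -1.477, -0.611]
ft_force: [1.1, -0.7, -0.2]
opening: 59.5
```

```bash
python3 -c "
from h import *
st()
M=axes(hy*0.7+np.array([0,0,-.7]),hy+np.array([0,0,.5]))
goto(H(11.7,-177.1-50-130,250),M)"
```

```text
clock 0.82 p [ 392.9 -284.9  253. ] f [ 1.1 -0.7 -0.2] open 59.5 q [-1.12  0.18  0.06  1.93  0.37  0.76]
x [0.347 0.754 0.557] z [ 0.138  0.547 -0.826]
clock 0.82 MOVE 182.9 49.7 122.0 0.1165 0.1780 -0.2751 | deg 19.9 mm 225.4
```

>>> jog_arm(moves="183 50 122 0.12 0.18 -0.28 0.4;183 50 122 0.12 0.18 -0.28 0.4;183 50 122 0.12 0.18 -0.28 0.4;183 50 122 0.12 0.18 -0.28 0.4;183 50 122 0.12 0.18 -0.28 0.4;183 50 122 0.12 0.18 -0.28 0.4;183 50 122 0.12 0.18 -0.28 0.4;183 50 122 0.12 0.18 -0.28 0.4")

```text
clock: 1.48
position: [519.6, -97.2, 249.8]
tcp_rot: [-1.837, -1.698, -0.764]
ft_force: [-0.4, 0.4, 0.9]
opening: 59.7
```

```bash
python3 -c "
from h import *
st()
M=axes(hy*0.7+np.array([0,0,-.7]),hy+np.array([0,0,.5]))
goto(H(11.7,-177.1-50-130,250),M)
goto(H(11.7,-177.1-50-45,55),M)
shot('wrist','w1.png')"
```

```text
clock 1.48 p [519.6 -97.2 249.8] f [-0.4  0.4  0.9] open 59.7 q [-0.75  0.28  0.09  1.94  0.59  0.72]
x [0.055 0.703 0.709] z [ 0.056  0.706 -0.706]
clock 1.48 MOVE -0.6 -0.3 -0.9 -0.0056 -0.0021 0.0064 | deg 0.5 mm 1.1
clock 1.48 MOVE -78.8 0.3 196.9 -0.0056 -0.0021 0.0064 | deg 0.5 mm 212.1
```

View pics/w1.png

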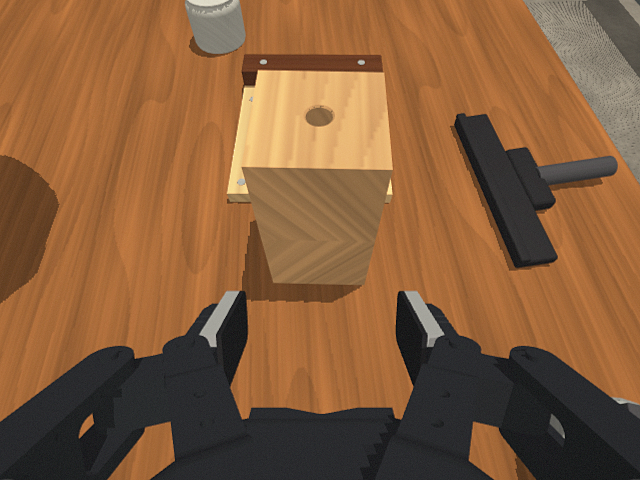

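The wrist view shows the blank centred between the fingers. Its top is at (318,120) and its foot at (318,285). I'm lowering behind it to push low first.

>>> jog_arm(moves="-25 0 25 0 0 0 0.4;-50 0 65 0 0 0 0.4;-70 0 105 0 0 0 0.4;-79 0 145 0 0 0 0.4;-79 0 180 0 0 0 0.4;-79 0 197 -0.006 -0.002 0.006 0.4;-79 0 197 -0.006 -0.002 0.006 0.4;-79 0 197 -0.006 -0.002 0.006 0.4")

```text
clock: 2.2
position: [525.5, -15.0, 54.6]
tcp_rot: [-1.848, -1.69, -0.765]
ft_force: [0.2, -1.0, 1.2]
opening: 60.0
```

```bash
python3 -c "
from h import *
st()
M=axes(hy*0.7+np.array([0,0,-.7]),hy+np.array([0,0,.5]))
for y in (-245,-235): goto(H(11.7,y,55),M)"
```

```text
clock 2.20 p [525.5 -15.   54.6] f [ 0.2 -1.   1.2] open 60.0 q [-0.63  0.31 -0.23  1.51  0.65  0.86]
x [0.063 0.704 0.708] z [ 0.063  0.705 -0.707]
clock 2.2 MOVE 20.5 0.9 20.0 0.0009 -0.0007 -0.0018 | deg 0.1 mm 28.7
clock 2.2 MOVE 27.6 0.9 27.1 0.0009 -0.0007 -0.0018 | deg 0.1 mm 38.7
```

>>> jog_arm(moves="12 0.5 12 0 0 0 0.4;18 0.9 18 0 0 0 0.4;20 0.9 20 0 0 0 0.4;22 0.9 22 0 0 0 0.4;24 0.9 24 0 0 0 0.4;25 0.9 25 0 0 0 0.4;26 0.9 26 0 0 0 0.4;26 0.9 26 0 0 0 0.4")

```text
clock: 2.87
position: [530.9, 19.4, 55.8]
tcp_rot: [-1.85, -1.692, -0.767]
ft_force: [0.4, -5.9, 2.6]
opening: 59.7
```

```bash
python3 -c "
from h import *
st()
shot('top','t1.png')
P,I=cloud('top1' if 0 else 't1')
m=(abs(P[...,2]-190)<10)&(P[...,1]>0)&(P[...,1]<160)&(P[...,0]>450)&(P[...,0]<620)
c,l,s,ce=cv2.connectedComponentsWithStats(m.astype(np.uint8)); i=1+np.argmax(s[1:,4])
p=P[l==i]; r=cv2.minAreaRect(p[:,:2].astype(np.float32)); print(r, (np.array(r[0])-hook0[:2])@hy[:2])
"
```

```text
clock 2.87 p [530.9  19.4  55.8] f [ 0.4 -5.9  2.6] open 59.7 q [-0.57  0.26 -0.27  1.46  0.68  0.93]
x [0.062 0.706 0.706] z [ 0.065  0.703 -0.708]
((535.9252319335938, 88.54425048828125), (100.37377166748047, 100.02254486083984), 84.89488220214844) -169.55085354556311
```

>>> jog_arm(moves="0.7 0 0.7 0 0 0 0.4;1.4 0 1.4 0 0 0 0.4;2.1 0 2.1 0 0 0 0.4;2.1 0 2.1 0 0 0 0.4;2.1 0 2.1 0 0 0 0.4;2.1 0 2.1 0 0 0 0.4;2.1 0 2.1 0 0 0 0.4;2.1 0 2.1 0 0 0 0.4")

```text
clock: 3.58
position: [532.1, 20.9, 56.7]
tcp_rot: [-1.852, -1.694, -0.768]
ft_force: [-0.3, -7.2, 4.6]
opening: 59.9
```

```bash
python3 -c "
from h import *
st()
M=axes(hy*0.7+np.array([0,0,-.7]),hy+np.array([0,0,.5]))
goto(H(11.7,-255,55),M)
goto(H(11.7,-255,185),M)
goto(H(11.7,-237,185),M)
"
```

```text
clock 3.58 p [532.1  20.9  56.7] f [-0.3 -7.2  4.6] open 59.9 q [-0.57  0.26 -0.27  1.46  0.68  0.94]
x [0.061 0.707 0.705] z [ 0.067  0.702 -0.709]
clock 3.58 MOVE -13.8 -2.4 -11.3 0.0059 0.0032 0.0006 | deg 0.4 mm 18.0
clock 3.58 MOVE 77.8 -1.8 -103.6 0.0059 0.0032 0.0006 | deg 0.4 mm 129.6
clock 3.58 MOVE 90.6 -1.8 -90.9 0.0059 0.0032 0.0006 | deg 0.4 mm 128.3
```

>>> jog_arm(moves="-14 -2 -11 0 0 0 0.4;10 -2 -37 0 0 0 0.4;36 -2 -63 0 0 0 0.4;62 -2 -88 0 0 0 0.4;78 -2 -104 0 0 0 0.4;84 -2 -98 0 0 0 0.4;90 -2 -92 0 0 0 0.4;93 -2 -89 0 0 0 0.4")

```text
clock: 4.25
position: [529.8, 25.0, 185.0]
tcp_rot: [-1.852, -1.694, -0.768]
ft_force: [0.4, -2.8, 3.1]
opening: 59.9
```

>>> jog_arm(moves="4 0 4 0 0 0 0.4;8 0 8 0 0 0 0.4;12 0 12 0 0 0 0.4;16 0 16 0 0 0 0.4;20 0 20 0 0 0 0.4;24 0 24 0 0 0 0.4;28 0 28 0 0 0 0.4;32 0 32 0 0 0 0.4")

```text
clock: 4.92
position: [533.9, 70.9, 184.8]
tcp_rot: [-1.852, -1.694, -0.768]
ft_force: [0.1, -2.8, 3.8]
opening: 59.9
```

```bash
python3 -c "
from h import *
st()
shot('side','s2.png');shot('wrist','w2.png')
i=np.hstack([cv2.imread('pics/s2.png')[150:400,180:480],cv2.resize(cv2.imread('pics/w2.png'),(333,250))]);cv2.imwrite('pics/c2.png',i)
"
```

```text
clock 4.92 p [533.9  70.9 184.8] f [ 0.1 -2.8  3.8] open 59.9 q [-0.48  0.07 -0.23  1.63  0.71  1.04]
x [0.061 0.707 0.705] z [ 0.067  0.702 -0.709]
```

View pics/c2.png

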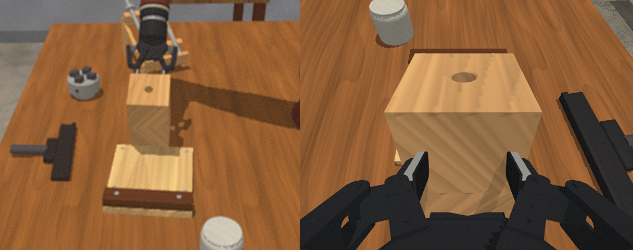

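The blank is leaning over with its foot at the edge, so I'll continue.

>>> jog_arm(moves="4 0 4 0 0 0 0.4;8 0 8 0 0 0 0.4;12 0 12 0 0 0 0.4;16 0 16 0 0 0 0.4;20 0 20 0 0 0 0.4;24 0 24 0 0 0 0.4;26 0 26 0 0 0 0.4;28 0 28 0 0 0 0.4")

```text
clock: 5.68
position: [537.0, 111.2, 184.2]
tcp_rot: [-1.85, -1.695, -0.767]
ft_force: [-0.2, 0.0, 0.1]
opening: 59.9
```

```bash
python3 -c "
from h import *
st()
shot('side','s3.png');shot('wrist','w3.png')
i=np.hstack([cv2.imread('pics/s3.png')[150:400,180:480],cv2.resize(cv2.imread('pics/w3.png'),(333,250))]);cv2.imwrite('pics/c3.png',i)
"
```

```text
clock 5.68 p [537.  111.2 184.2] f [-0.2  0.   0.1] open 59.9 q [-0.41  0.03 -0.27  1.57  0.73  1.13]
x [0.06  0.707 0.705] z [ 0.065  0.702 -0.709]
```

View pics/c3.png

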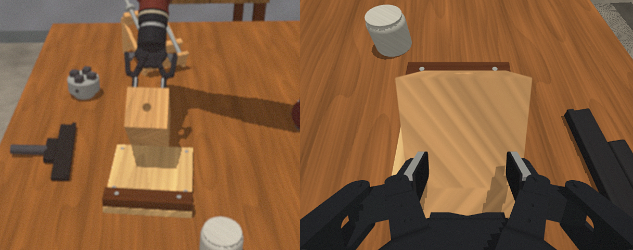

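It has passed balance and is falling, so I'll back off along the tool axis.

>>> jog_arm(moves="0 0 -15 0 0 0 0.4;0 0 -40 0 0 0 0.4;0 0 -70 0 0 0 0.4;0 0 -100 0 0 0 0.4;0 0 -120 0 0 0 0.4;0 0 -120 0 0 0 0.4;0 0 -120 0 0 0 0.4;0 0 -120 0 0 0 0.4")

```text
clock: 6.45
position: [529.0, 27.2, 268.5]
tcp_rot: [-1.85, -1.695, -0.766]
ft_force: [-0.3, 1.2, 0.9]
opening: 60.1
```

```bash
python3 -c "
from h import *
st()
shot('side','s4.png');shot('wrist','w4.png');shot('top','t4.png')
i=np.hstack([cv2.imread('pics/s4.png')[150:400,180:480],cv2.resize(cv2.imread('pics/w4.png'),(333,250))]);cv2.imwrite('pics/c4.png',i)
for f in('t4','w4'):
  P,I=cloud(f)
  m=(abs(P[...,2]-118)<12)&(P[...,1]>0)&(P[...,1]<340)&(P[...,0]>430)&(P[...,0]<640)
  c,l,s,ce=cv2.connectedComponentsWithStats(m.astype(np.uint8)); i=1+np.argmax(s[1:,4])
  p=P[l==i]; r=cv2.minAreaRect(p[:,:2].astype(np.float32)); d=(np.array(r[0])-hook0[:2]);print(r,np.median(p[:,2]), d@hx[:2],d@hy[:2]-95)
"
```

```text
clock 6.45 p [529.   27.2 268.5] f [-0.3  1.2  0.9] open 60.1 q [-0.56  0.08 -0.07  1.84  0.68  0.95]
x [0.061 0.707 0.705] z [ 0.065  0.702 -0.709]
((545.9026489257812, 196.01954650878906), (190.3936767578125, 100.15325164794922), 85.11477661132812) 118.38314918504318 12.620771003316444 -156.61494428543514
((543.1878051757812, 196.4781036376953), (192.4461669921875, 100.28120422363281), 85.17204284667969) 117.93042354580638 9.876292166256874 -156.39474632832165
```

View pics/c4.png

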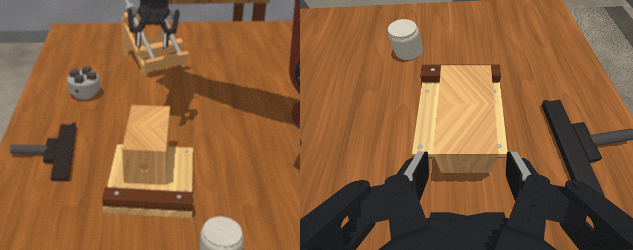

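The blank lies flat and square at hook x≈+11, y≈-156. Next I'll push it home from behind.

```bash
python3 -c "
from h import *
M=axes(hy*0.7+np.array([0,0,-.7]),hy+np.array([0,0,.5]))
goto(H(11,-240,150),M)
goto(H(11,-205,65),M)
goto(H(11,-138,65),M)
"
```

```text
clock 6.6 MOVE -90.2 0.5 77.5 0.0026 0.0027 0.0015 | deg 0.2 mm 118.9
clock 6.6 MOVE -125.3 0.2 162.5 0.0026 0.0027 0.0015 | deg 0.2 mm 205.2
clock 6.6 MOVE -77.8 0.2 209.7 0.0026 0.0027 0.0015 | deg 0.2 mm 223.7
```

>>> jog_arm(moves="-28 0 25 0 0 0 0.4;-56 0 50 0 0 0 0.4;-90 0 78 0 0 0 0.4;-107 0 112 0 0 0 0.4;-125 0 145 0 0 0 0.4;-125 0 162 0 0 0 0.4;-125 0 162 0 0 0 0.4;-125 0 162 0 0 0 0.4")

```text
clock: 7.27
position: [530.6, 54.5, 65.0]
tcp_rot: [-1.847, -1.694, -0.764]
ft_force: [0.3, -0.3, 0.8]
opening: 59.6
```

>>> jog_arm(moves="8 0 8 0 0 0 0.4;14 0 14 0 0 0 0.4;20 0 20 0 0 0 0.4;26 0 26 0 0 0 0.4;32 0 32 0 0 0 0.4;38 0 38 0 0 0 0.4;43 0 43 0 0 0 0.4;46 0 46 0 0 0 0.4")

```text
clock: 7.93
position: [537.1, 119.5, 66.0]
tcp_rot: [-1.847, -1.697, -0.765]
ft_force: [-1.1, -7.8, 3.4]
opening: 59.5
```

```bash
cat >> h.py <<'E'
def blank(f):
  P,I=cloud(f)
  m=(abs(P[...,2]-118)<12)&(P[...,1]>0)&(P[...,1]<370)&(P[...,0]>430)&(P[...,0]<640)
  c,l,s,ce=cv2.connectedComponentsWithStats(m.astype(np.uint8)); i=1+np.argmax(s[1:,4])
  p=P[l==i]; r=cv2.minAreaRect(p[:,:2].astype(np.float32)); d=(np.array(r[0])-hook0[:2]);print(f,np.round(r[0],1),np.round(r[1],1),round(r[2],1),'z',np.round(np.median(p[:,2]),1),'hook x %.1f y %.1f'%(d@hx[:2],d@hy[:2]-95))
E
python3 -c "
from h import *
st()
M=axes(hy*0.7+np.array([0,0,-.7]),hy+np.array([0,0,.5]))
goto(H(11,-132,65),M)
shot('top','t5.png');shot('wrist','w5.png')
blank('t5');blank('w5')
"
```

```text
clock 7.93 p [537.1 119.5  66. ] f [-1.1 -7.8  3.4] open 59.5 q [-0.39  0.14 -0.38  1.34  0.74  1.15]
x [0.059 0.707 0.705] z [ 0.063  0.702 -0.709]
clock 7.93 MOVE 4.0 0.4 5.4 0.0017 0.0033 0.0033 | deg 0.3 mm 6.7
t5 [549.4 232.9] [191. 100.] 85.0 z 118.4 hook x 12.9 y -119.5
w5 [542.2 186.7] [ 97.9 101.4] 85.2 z 118.1 hook x 9.7 y -166.2
```

>>> jog_arm(moves="1.5 0 1.5 0 0 0 0.4;3 0 3 0 0 0 0.4;4 0 4 0 0 0 0.4;5 0 5 0 0 0 0.4;6 0 6 0 0 0 0.4;6 0 6 0 0 0 0.4;6 0 6 0 0 0 0.4;6 0 6 0 0 0 0.4")

```text
clock: 8.7
position: [538.0, 126.8, 66.1]
tcp_rot: [-1.849, -1.698, -0.764]
ft_force: [-3.9, -16.2, 3.8]
opening: 59.6
```

```bash
python3 -c "
from h import *
st()
shot('top','t6.png')
blank('t6')
P,I=cloud('t6')
# batten vs blank gap in hook coords
"
```

```text
clock 8.70 p [538.  126.8  66.1] f [ -3.9 -16.2   3.8] open 59.6 q [-0.38  0.14 -0.38  1.33  0.74  1.17]
x [0.059 0.708 0.703] z [ 0.063  0.7   -0.711]
t6 [550.4 240.1] [191.2 100. ] 85.2 z 118.4 hook x 13.2 y -112.3
```

Blank is at hook y≈-112, and the force rose to 16 N at the batten. Next I'll back off and go to the rack.

```bash
cat >> h.py <<'E'
w=np.array([-.3525,.7902,-.5014]); w/=np.linalg.norm(w)
n=np.array([0,0,1])-w*w[2]; n/=np.linalg.norm(n)
G=np.array([581,-399.8,136]); Mr=axes(-n,w)
E
python3 -c "
from h import *
goto(G+n*150,Mr); print(G+n*150)
"
```

```text
clock 8.75 MOVE -183.2 52.6 -461.9 0.0729 -1.2747 -0.5382 | deg 79.4 mm 499.7
[ 550.36113255 -331.11678565  265.78395844]
```

>>> jog_arm(moves="0 0 -40 0 0 0 0.4;0 0 -80 0 0 0 0.4;-10 0 -120 0 -0.1 0 0.6;-40 10 -200 0.02 -0.3 -0.15 1;-80 20 -270 0.03 -0.5 -0.25 1;-120 30 -330 0.05 -0.7 -0.3 1;-150 40 -400 0.06 -0.9 -0.4 1;-183 53 -462 0.07 -1.1 -0.5 1")

```text
clock: 9.42
position: [539.8, -163.0, 213.4]
tcp_rot: [-1.975, -2.402, -0.215]
ft_force: [0.6, -0.6, -0.5]
opening: 85.3
```

```bash
python3 -c "
from h import *
st();goto(G+n*150,Mr)
"
```

```text
clock 9.42 p [ 539.8 -163.   213.4] f [ 0.6 -0.6 -0.5] open 85.3 q [-0.6  -0.03 -0.12  1.49  0.14  0.78]
x [-0.197  0.975  0.107] z [ 0.068  0.122 -0.99 ]
clock 9.42 MOVE -160.4 -16.5 -71.7 0.0410 -0.6187 -0.2475 | deg 38.3 mm 176.5
```

>>> jog_arm(moves="-30 0 -40 0.01 -0.12 -0.05 1;-60 -5 -70 0.02 -0.25 -0.1 1;-100 -10 -72 0.02 -0.37 -0.15 1;-160 -16 -72 0.04 -0.5 -0.2 1;-160 -16 -72 0.04 -0.62 -0.25 1;-160 -16 -72 0.04 -0.62 -0.25 1;-160 -16 -72 0.04 -0.62 -0.25 1;-160 -16 -72 0.04 -0.62 -0.25 1")

```text
clock: 10.08
position: [550.4, -329.6, 265.8]
tcp_rot: [1.453, 2.245, -0.389]
ft_force: [-0.2, -0.8, -0.2]
opening: 85.4
```

```bash
python3 -c "
from h import *
st();goto(G+n*150,Mr)
shot('wrist','w7.png'); shot('top','t7.png'); blank('t7')
"
```

```text
clock 10.08 p [ 550.4 -329.6  265.8] f [-0.2 -0.8 -0.2] open 85.4 q [-0.64 -0.29 -0.36  1.04 -0.25  0.45]
x [-0.354  0.79  -0.501] z [ 0.206 -0.456 -0.866]
clock 10.08 MOVE -1.2 -0.7 0.7 0.0024 -0.0008 0.0018 | deg 0.2 mm 1.5
t7 [550.3 239.8] [190.7 100.1] 85.1 z 118.4 hook x 13.2 y -112.6
```

View pics/w7.png

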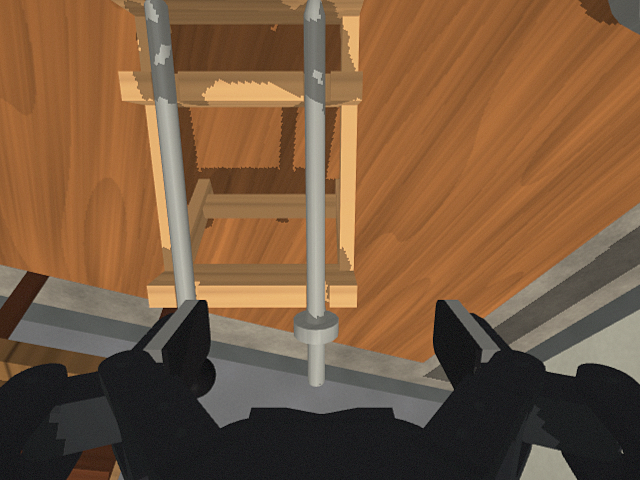

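The mandrel runs down columns 313–317, with its flange at (316,326). The ball bar is at the left, clear of the fingers. I'll refine the axis in tool coordinates.

```bash
python3 - <<'E'
from h import *
P,I=cloud('w7'); s=manip.read_state(); M=R.from_rotvec(s['tcp_rot']).as_matrix(); Q=(P-s['position'])@M
def t(v,a,b):
    q=Q[v,a:b]; q=q[(q[:,2]<170)&(q[:,2]>100)]; return np.round(np.nanmean(q,0),1),np.round(q[:,1].min(),1),np.round(q[:,1].max(),1),np.round(q[:,2].min(),1)
for v in (20,60,120,150,200,250,300,325,335,360,380): print(v,*t(v,290,345))
print(Q[372:392:2,317],Q[318:346:3,300])
E
```

```text
20 [139.3  -3.9 145.8] -10.5 2.7 143.2
60 [116.3  -4.3 145.3] -11.0 2.1 142.5
120 [ 79.7  -4.2 145.2] -10.7 2.2 143.3
150 [ 60.3  -4.3 145.4] -10.9 2.2 142.8
200 [ 26.1  -4.1 145.4] -10.6 2.3 142.9
250 [-10.8  -4.3 145.9] -11.0 2.3 142.9
300 [-51.6  -3.  148.6] -23.7 17.8 143.5
325 [-68.8  -3.7 141. ] -20.7 13.4 138.9
335 [-74.8  -4.1 136.5] -20.9 12.4 132.7
360 [-101.9   -3.9  145.6] -10.4 2.5 143.2
380 [-120.1   -4.   145.4] -10.6 2.5 143.7
[[ -112.67398455    -3.16235348   145.31146537]
 [ -114.85622124    -3.17511378   145.80507019]
 [ -115.0382625     -3.14937687   143.42025524]
 [ -117.32120108    -3.16396215   144.04852899]
 [ -119.48115888    -3.17600112   144.48359292]
 [ -120.95249787    -3.17499021   143.94613218]
 [ -122.86510445    -3.18217978   144.0172121 ]
 [ -125.691622      -3.20606146   145.32221648]
 [-1323.69434024   -25.02465545  1757.17644622]
 [-1337.34042426   -25.07263261  1757.38315379]] [[  -68.34176319   -16.46593519   151.68185368]
 [  -69.02941979   -16.27277523   147.96368342]
 [  -68.3945092    -15.92722436   141.83411266]
 [  -68.5380789    -15.68463383   137.36597515]
 [  -70.68741502   -15.68277425   136.73047745]
 [  -73.93446536   -15.80658672   138.08161811]
 [  -76.2314163    -15.81960174   137.6763091 ]
 [  -78.87620484   -15.87085133   137.87153521]
 [-1029.58828158  -119.58502756  1764.86032237]
 [-1063.2231174   -121.46381145  1789.73967836]]
```

>>> jog_arm(moves="-1 -4 30 0 0 0 1;-1.5 -4 65 0 0 0 1;-1.5 -4 95 0 0 0 1;-1.5 -4 115 0 0 0 1;-1.5 -4 130 0 0 0 1;-1.5 -4 140 0 0 0 1;-1.5 -4 144 0 0 0 1;-1.5 -4 144 0 0 0 1")

```text
clock: 10.85
position: [577.8, -399.2, 142.6]
tcp_rot: [1.454, 2.245, -0.388]
ft_force: [0.5, -0.7, -0.2]
opening: 85.3
```

>>> jog_arm(moves="0 0 0 0 0 0 0.5;0 0 0 0 0 0 0;0 0 0 0 0 0 -1;0 0 0 0 0 0 -1;0 0 0 0 0 0 -1;0 0 0 0 0 0 -1;0 0 0 0 0 0 -1;0 0 0 0 0 0 -1", squeeze=60)

```text
clock: 11.52
position: [577.9, -399.0, 143.1]
tcp_rot: [1.453, 2.245, -0.388]
ft_force: [-3.3, 4.0, 5.7]
opening: 12.2
```

```bash
python3 -c "
from h import *
st()
shot('wrist','w8.png')
"
```

```text
clock 11.52 p [ 577.9 -399.   143.1] f [-3.3  4.   5.7] open 12.2 q [-0.7  -0.09 -0.4   0.78 -0.22  0.39]
x [-0.354  0.79  -0.501] z [ 0.206 -0.456 -0.866]
```

View pics/w8.png

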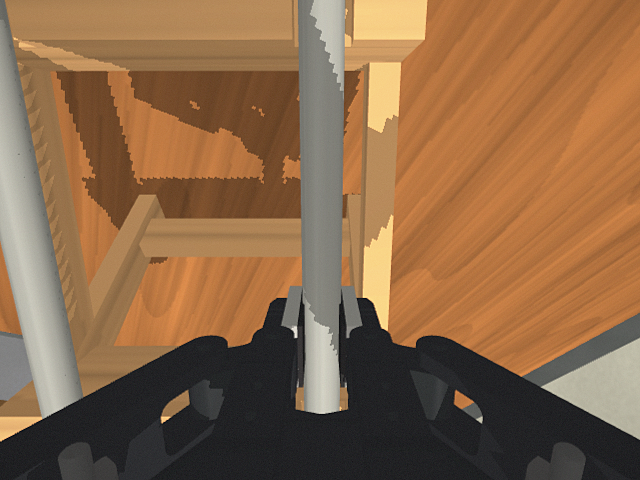

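Firmly gripped. Lift out along the normal.

>>> jog_arm(moves="0 0 -8 0 0 0 -1;0 0 -25 0 0 0 -1;0 0 -50 0 0 0 -1;0 0 -80 0 0 0 -1;0 0 -110 0 0 0 -1;0 0 -140 0 0 0 -1;0 0 -150 0 0 0 -1;0 0 -150 0 0 0 -1", squeeze=80)

```text
clock: 12.23
position: [547.7, -330.2, 275.9]
tcp_rot: [1.451, 2.241, -0.388]
ft_force: [0.7, -0.6, -4.2]
opening: 11.5
```

```bash
cat >> h.py <<'E'
Mi=axes([0,0,-1],hy)
E
python3 - <<'E'
from h import *
st()
d=shot('wrist','w9.png')
P,I=cloud('w9'); s=manip.read_state(); M=R.from_rotvec(s['tcp_rot']).as_matrix(); Q=(P-s['position'])@M
for v in (5,60,150,200,250): 
    q=Q[v,270:370]; q=q[(q[:,2]<40)&(abs(q[:,1])<20)]; print(v,len(q),np.round(np.nanmean(q,0),1) if len(q) else '',np.round([q[:,1].min(),q[:,1].max(),q[:,2].min()],1) if len(q) else '')
goto(H(11.5,-300,150),Mi)
E
```

```text
clock 12.23 p [ 547.7 -330.2  275.9] f [ 0.7 -0.6 -4.2] open 11.5 q [-0.64 -0.31 -0.35  1.06 -0.24  0.45]
x [-0.353  0.788 -0.504] z [ 0.21  -0.458 -0.864]
5 47 [101.4   1.4   1.1] [-5.3  8.2 -1.9]
60 44 [87.   1.5  0.7] [-5.2  8.  -1.9]
150 43 [61.4  1.4  0.3] [-5.4  8.2 -2.1]
200 42 [45.8  1.2  0.1] [-5.7  8.  -2.7]
250 40 [29.1  1.2 -0.3] [-5.5  7.9 -2.6]
clock 12.28 MOVE 298.3 97.1 -30.2 0.1359 0.5133 0.4974 | deg 41.7 mm 315.1
```

View pics/w9.png

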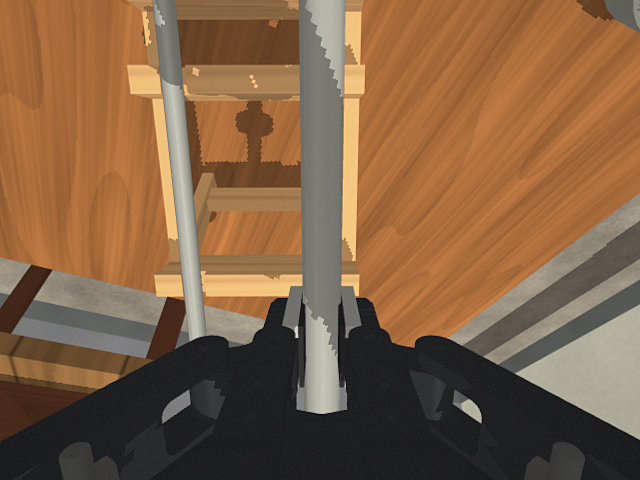

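>>> jog_arm(moves="40 13 -10 0 0 0 -1;80 26 -20 0.02 0.07 0.07 -1;120 39 -30 0.04 0.15 0.15 -1;160 52 -30 0.06 0.24 0.23 -1;200 65 -30 0.08 0.33 0.32 -1;240 78 -30 0.11 0.42 0.41 -1;280 90 -30 0.135 0.51 0.5 -1;298 97 -30 0.136 0.513 0.497 -1")

```text
clock: 12.95
position: [522.3, -39.8, 144.7]
tcp_rot: [-2.315, -2.108, 0.001]
ft_force: [0.0, -0.4, -4.8]
opening: 11.6
```

```bash
python3 - <<'E'
from h import *
st()
goto(H(11.5,-300,150),Mi)
E
```

```text
clock 12.95 p [522.3 -39.8 144.7] f [ 0.  -0.4 -4.8] open 11.6 q [-0.33 -0.11 -0.32  1.37  0.    1.34]
x [0.093 0.996 0.007] z [-0.008  0.007 -1.   ]
clock 12.95 MOVE -1.3 1.8 -5.3 -0.0084 -0.0066 -0.0061 | deg 0.7 mm 5.8
```

```bash
python3 - <<'E'
from h import *
goto(H(11.5,-295,74),Mi)
E
```

```text
clock 12.95 MOVE 3.2 2.5 70.7 -0.0084 -0.0066 -0.0061 | deg 0.7 mm 70.8
```

>>> jog_arm(moves="1 1 15 -0.008 -0.006 -0.006 -1;2 2 30 -0.008 -0.006 -0.006 -1;3 2.5 45 -0.008 -0.006 -0.006 -1;3 2.5 58 -0.008 -0.006 -0.006 -1;3 2.5 66 -0.008 -0.006 -0.006 -1;3 2.5 70.7 -0.008 -0.006 -0.006 -1;3 2.5 70.7 -0.008 -0.006 -0.006 -1;3 2.5 70.7 -0.008 -0.006 -0.006 -1")

```text
clock: 13.62
position: [524.5, -36.8, 74.1]
tcp_rot: [-2.316, -2.121, -0.0]
ft_force: [0.6, -0.7, -3.1]
opening: 11.7
```

```bash
python3 - <<'E'
from h import *
st()
goto(H(11.5,-295,74),Mi)
shot('wrist','w10.png');shot('top','t10.png');shot('side','s10.png')
blank('t10');blank('w10')
i=cv2.imread('pics/t10.png')[200:310,180:400];cv2.imwrite('pics/c10.png',cv2.resize(i,None,fx=3,fy=3))
E
```

```text
clock 13.62 p [524.5 -36.8  74.1] f [ 0.6 -0.7 -3.1] open 11.7 q [-0.32 -0.07 -0.41  1.23  0.    1.34]
x [0.088 0.996 0.001] z [-0.     0.001 -1.   ]
clock 13.62 MOVE 0.4 -0.1 0.1 -0.0004 -0.0006 -0.0005 | deg 0.0 mm 0.4
t10 [550.4 240.4] [191.4 100.1] 85.1 z 118.4 hook x 13.2 y -112.0Traceback (most recent call last):
  File "<stdin>", line 5, in <module>
  File "h.py", line 41, in blank
    c,l,s,ce=cv2.connectedComponentsWithStats(m.astype(np.uint8)); i=1+np.argmax(s[1:,4])
                                                                       ~~~~~~~~~^^^^^^^^^
    return _wrapfunc(a, 'argmax', axis=axis, out=out, **kwds)
    return bound(*args, **kwds)
ValueError: attempt to get argmax of an empty sequence
```

View pics/w10.png

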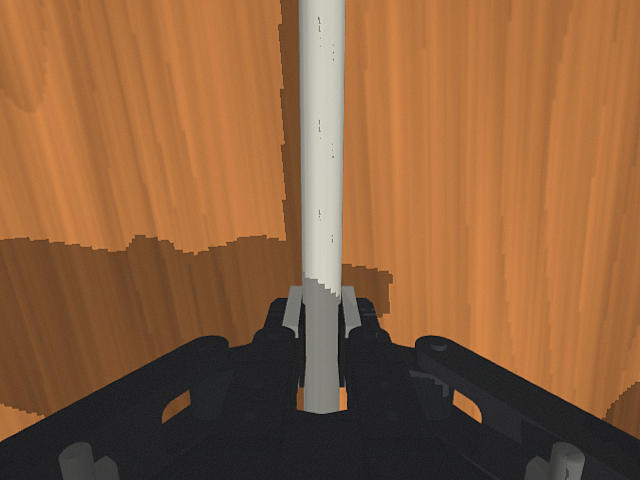

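```bash
python3 - <<'E'
from h import *
i=cv2.imread('pics/t10.png')[200:310,180:380];j=cv2.resize(i,None,fx=4,fy=3*4/3);cv2.imwrite('pics/c10.png',j)
i=cv2.imread('pics/s10.png')[180:380,230:430];cv2.imwrite('pics/c10s.png',cv2.resize(i,None,fx=3,fy=3))
for f in('t10','s10'):
  P,I=cloud(f); q=(P-hook0); X=q@hx;Y=q@hy;Z=P[...,2]
  for a,b in((-170,-150),(-190,-170),(-210,-190),(-230,-210)):
    m=(Y>a)&(Y<b)&(abs(X-11)<40)&(Z>40)&(Z<100)
    if m.sum(): print(f,a,m.sum(),np.round([X[m].mean(),np.percentile(X[m],5),np.percentile(X[m],95),np.median(Z[m]),Z[m].max()],1))
  m=(abs(X-11)<20)&(Z>40)&(Z<90)&(Y<-114)&(Y>-300); print('tip',Y[m].max() if m.sum() else None)
E
```

```text
t10 -170 33 [15.9  9.7 21.4 72.3 76.6]
t10 -190 34 [16.4 10.8 22.5 71.5 77.2]
t10 -210 36 [15.7  9.8 22.  71.9 78.3]
t10 -230 35 [15.7  9.5 21.8 73.  78.1]
tip -143.60104238297714
s10 -190 11 [12.5  7.2 17.1 72.5 74.9]
s10 -210 21 [11.6  6.  17.7 71.  75. ]
s10 -230 17 [12.1  7.1 18.1 71.1 74.5]
tip -174.7539995674543
```

View pics/c10.png

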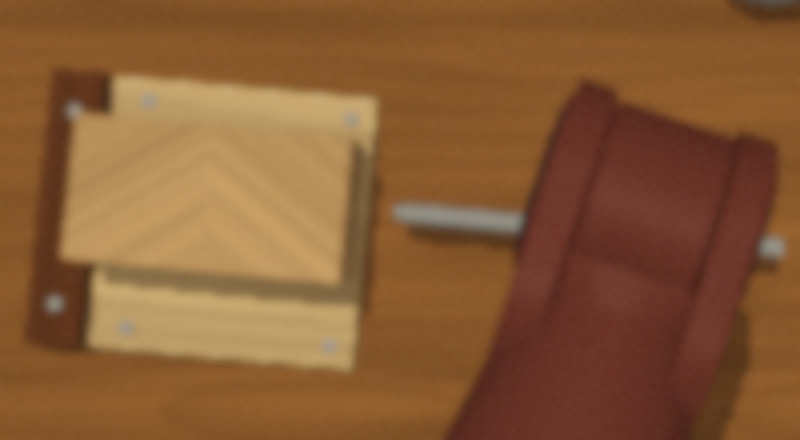

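View pics/c10s.png

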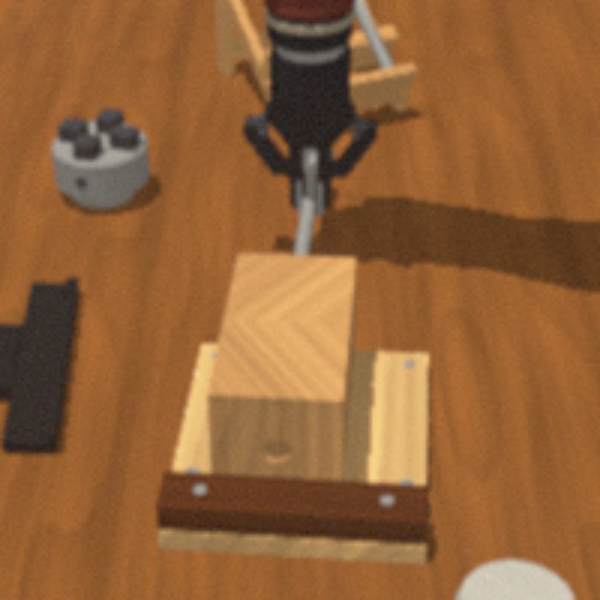

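```bash
python3 - <<'E'
from h import *
P,I=cloud('w10'); q=(P-hook0); X=q@hx;Y=q@hy;Z=P[...,2]
for v in (5,60,150,200,250):
    m=(Z[v]>50)&(Z[v]<90)&(abs(X[v]-11)<20); print(v,np.round([Y[v][m].mean(),X[v][m].min(),X[v][m].max(),np.median(np.sort(Z[v][m])[-12:])],1))
for f in ('s10','t10'):
    P,I=cloud(f); q=(P-hook0); X=q@hx;Y=q@hy;Z=P[...,2]
    m=(abs(Z-118)<6)&(Y>-110)&(Y<70)
    for a in range(-100,70,40):
        k=m&(Y>a)&(Y<a+20); print(f,a,np.round([np.percentile(X[k],1),np.percentile(X[k],99),np.median(Z[k])],1))
E
```

```text
5 [-192.2    6.2   19.7   73. ]
60 [-206.6    5.9   19.6   73.3]
150 [-232.3    6.2   19.3   73.3]
200 [-247.9    5.8   19.6   73.5]
250 [-264.6    6.    19.4   73.9]
s10 -100 [-39.9  58.7 117.4]
s10 -60 [-40.   58.8 117.5]
s10 -20 [-39.5  58.  117.5]
s10 20 [-39.6  58.5 117.5]
s10 60 [-39.   58.1 117.4]
t10 -100 [-35.9  62.5 118.5]
t10 -60 [-35.1  61.4 118.5]
t10 -20 [-35.6  61.8 118.5]
t10 20 [-36.   62.4 118.2]
t10 60 [-36.6  62.  118.4]
```

All three cameras put the bar 2.6–3 mm to the +x side of the bore line, and slightly low and nosed down. I'll correct that and advance.

>>> jog_arm(moves="0 -1.4 -0.4 0 0.006 0 -1;0 -2.7 -0.8 0 0.012 0 -1;5 -2.7 -0.8 0 0.012 0 -1;12 -2.7 -0.8 0 0.012 0 -1;20 -2.7 -0.8 0 0.012 0 -1;25 -2.7 -0.8 0 0.012 0 -1;30 -2.7 -0.8 0 0.012 0 -1;36 -2.7 -0.8 0 0.012 0 -1")

```text
clock: 14.43
position: [525.6, -0.0, 75.7]
tcp_rot: [-2.311, -2.118, -0.015]
ft_force: [0.3, 0.9, -3.5]
opening: 11.2
```

```bash
python3 - <<'E'
from h import *
st();s=manip.read_state();d=s['position']-hook0;print(d@hx,d@hy,s['wrist_torque'])
E
```

```text
clock 14.43 p [525.6  -0.   75.7] f [ 0.3  0.9 -3.5] open 11.2 q [-0.26 -0.08 -0.41  1.23  0.01  1.4 ]
x [0.087 0.996 0.012] z [ 0.002  0.012 -1.   ]
9.496444976641415 -258.69265088036957 [-0.0314159   0.06104861 -0.05752097]
```

>>> jog_arm(moves="4 0 0.1 0 0 0 -1;8 0 0.2 0 0 0 -1;12 0 0.2 0 0 0 -1;16 0 0.3 0 0 0 -1;20 0 0.3 0 0 0 -1;24 0 0.4 0 0 0 -1;28 0 0.4 0 0 0 -1;32 0 0.4 0 0 0 -1")

```text
clock: 15.1
position: [528.4, 32.2, 75.7]
tcp_rot: [-2.311, -2.117, -0.015]
ft_force: [-0.5, -0.5, -3.8]
opening: 11.6
```

```bash
python3 - <<'E'
from h import *
st();s=manip.read_state();d=s['position']-hook0;print(d@hx,d@hy,s['wrist_torque'])
shot('top','t11.png');i=cv2.imread('pics/t11.png')[200:310,180:380];cv2.imwrite('pics/c11.png',cv2.resize(i,None,fx=3,fy=3)); blank('t11')
E
```

```text
clock 15.10 p [528.4  32.2  75.7] f [-0.5 -0.5 -3.8] open 11.6 q [-0.19 -0.06 -0.4   1.23  0.01  1.46]
x [0.087 0.996 0.012] z [ 0.002  0.012 -1.   ]
9.488194999407671 -226.35981526756618 [-0.04617593 -0.0004203   0.02810795]
t11 [550.3 239.9] [191.3 100. ] 85.1 z 118.3 hook x 13.2 y -112.5
```

View pics/c11.png

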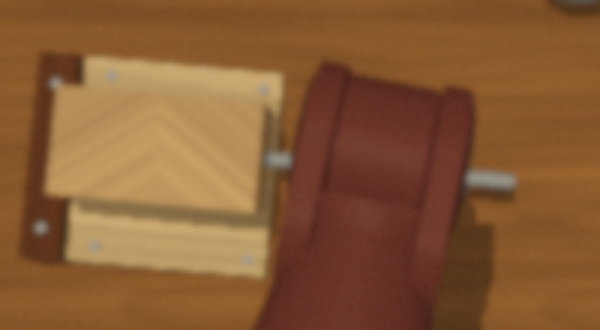

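The bar is in the bore (tip at the mouth, crop (270,160)), with no contact force and the blank unmoved.

>>> jog_arm(moves="8 0 0.1 0 0 0 -1;16 0 0.2 0 0 0 -1;25 0 0.3 0 0 0 -1;34 0 0.4 0 0 0 -1;43 0 0.5 0 0 0 -1;52 0 0.6 0 0 0 -1;60 0 0.7 0 0 0 -1;66 0 0.8 0 0 0 -1")

```text
clock: 15.82
position: [534.2, 99.7, 75.8]
tcp_rot: [-2.309, -2.118, -0.016]
ft_force: [0.1, -0.4, -3.4]
opening: 11.5
```

```bash
python3 - <<'E'
from h import *
st();s=manip.read_state();d=s['position']-hook0;print(d@hx,d@hy,s['wrist_torque'])
shot('wrist','w12.png'); blank('w12')
E
```

```text
clock 15.82 p [534.2  99.7  75.8] f [ 0.1 -0.4 -3.4] open 11.5 q [-0.06 -0.02 -0.36  1.23  0.01  1.59]
x [0.086 0.996 0.013] z [ 0.002  0.013 -1.   ]
9.3226667144241 -158.58506386348114 [-0.01453441 -0.00558077 -0.02374319]
w12 [541.1 167.6] [ 44.7 101.9] 84.9 z 118.3 hook x 10.3 y -185.3
```

View pics/w12.png

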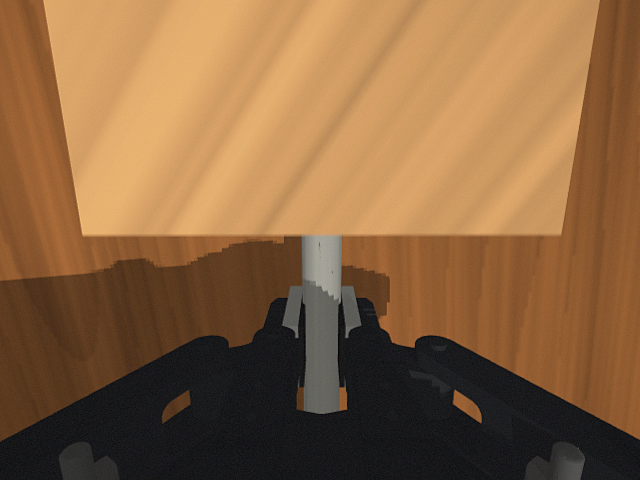

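>>> jog_arm(moves="5 0 0 0 0 0 -1;10 0 0.1 0 0 0 -1;15 0 0.2 0 0 0 -1;20 0 0.3 0 0 0 -1;22 0 0.3 0 0 0 -1;22 0 0.3 0 0 0 -1;22 0 0.3 0 0 0 -1;22 0 0.3 0 0 0 -1")

```text
clock: 16.53
position: [536.0, 122.0, 75.7]
tcp_rot: [-2.309, -2.118, -0.016]
ft_force: [0.0, -0.4, -3.2]
opening: 11.5
```

>>> jog_arm(moves="0 0 0 0 0 0 -0.6;0 0 0 0 0 0 -0.3;0 0 0 0 0 0 0;0 0 0 0 0 0 0.4;0 0 0 0 0 0 0.8;0 0 0 0 0 0 0.8;0 0 0 0 0 0 0.8;0 0 0 0 0 0 0.8")

```text
clock: 17.2
position: [536.0, 122.1, 75.7]
tcp_rot: [-2.309, -2.119, -0.016]
ft_force: [-0.5, -0.2, 0.3]
opening: 76.9
```

```bash
python3 - <<'E'
from h import *
st();s=manip.read_state();d=s['position']-hook0;print(d@hx,d@hy)
a=np.radians(15)
Mt=axes(hy*np.sin(a)+np.array([0,0,-np.cos(a)]),hy)
goto(H(10,-225-0,210),Mt)
goto(H(10,-136,160),Mi)
E
```

```text
clock 17.20 p [536.  122.1  75.7] f [-0.5 -0.2  0.3] open 76.9 q [-0.02 -0.   -0.34  1.23  0.01  1.64]
x [0.086 0.996 0.013] z [ 0.002  0.013 -1.   ]
9.244387992775499 -136.16194751061778
clock 17.2 MOVE -87.1 0.8 -135.4 0.0009 0.2487 0.0015 | deg 14.3 mm 161.0
clock 17.2 MOVE 1.3 0.8 -84.3 0.0011 -0.0131 0.0013 | deg 0.8 mm 84.3
```

>>> jog_arm(moves="0 0 -30 0 0 0 0.8;0 0 -60 0 0 0 0.8;0 0 -84 0 0 0 0.8;-30 0 -110 0 0.08 0 0.6;-60 0 -135 0 0.16 0 0.3;-87 1 -135 0 0.25 0 0.2;-87 1 -135 0 0.25 0 0.2;-87 1 -135 0 0.25 0 0.2")

```text
clock: 17.87
position: [529.4, 30.7, 209.4]
tcp_rot: [-2.18, -1.989, -0.289]
ft_force: [-0.4, 0.8, -1.0]
opening: 51.4
```

```bash
python3 - <<'E'
from h import *
st()
shot('wrist','w13.png');shot('top','t13.png');shot('side','s13.png'); blank('t13')
E
```

```text
clock 17.87 p [529.4  30.7 209.4] f [-0.4  0.8 -1. ] open 51.4 q [-0.33 -0.11 -0.22  1.52  0.26  1.33]
x [0.088 0.962 0.26 ] z [ 0.024  0.259 -0.966]
t13 [550.4 240.1] [190.7 100. ] 85.1 z 118.3 hook x 13.2 y -112.3
```

View pics/w13.png

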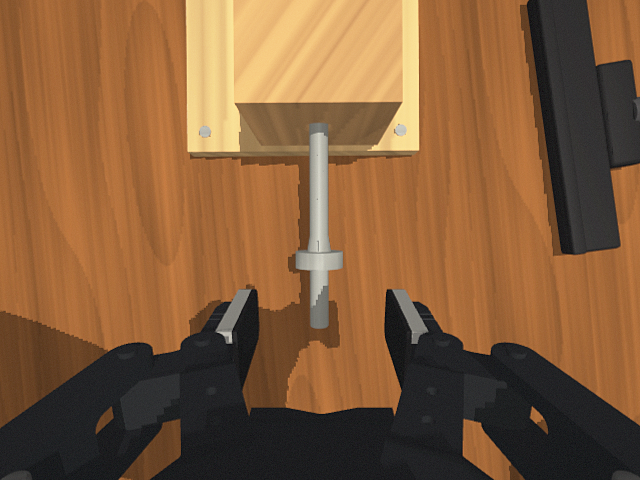

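The bar is hanging in the bore. Its mouth is at (318,128), flange at (319,260) and shank end at (319,325). I'll measure the shank.

```bash
python3 - <<'E'
from h import *
P,I=cloud('w13'); q=(P-hook0); X=q@hx;Y=q@hy;Z=P[...,2]
for v in (140,160,200,230,255,265,275,285,300,310,320,325):
    m=(Z[v]>35)&(Z[v]<95)&(np.arange(640)>285)&(np.arange(640)<350)
    if m.sum(): print(v,np.round([Y[v][m].mean(),X[v][m].min(),X[v][m].max(),np.median(np.sort(Z[v][m])[-6:]),Z[v][m].max()],1),m.sum())
E
```

```text
140 [-116.3  -15.4   32.6   71.4   71.8] 49
160 [-136.1    4.1   17.3   70.5   71.3] 17
200 [-164.9    3.9   17.2   69.3   69.8] 19
230 [-186.7    3.8   17.1   67.8   68.2] 19
255 [-204.7   -6.5   27.2   78.1   78.8] 47
265 [-211.8   -6.6   27.2   77.7   77.9] 47
275 [-219.8    3.5   17.    66.1   66.3] 19
285 [-227.2    3.5   16.9   65.7   66.7] 19
300 [-238.4    3.4   16.9   64.7   67.1] 19
310 [-245.9    3.3   16.9   64.6   65.1] 19
320 [-253.4    3.3   16.8   64.3   64.9] 19
325 [-257.1    3.2   16.8   64.    64.9] 19
```

```bash
python3 - <<'E'
from h import *
a=np.radians(18.6)
zt=hy*np.sin(a)+np.array([0,0,-np.cos(a)]); Mt=axes(zt,hy)
goto(H(9.3,-243,57.8)-6*zt-60*zt,Mt)
goto(H(9.3,-243,57.8)-6*zt,Mt)
E
```

```text
clock 18.02 MOVE -61.8 -0.7 75.4 -0.0004 0.0620 0.0025 | deg 3.6 mm 97.5
clock 18.02 MOVE -58.1 -0.7 135.3 -0.0004 0.0620 0.0025 | deg 3.6 mm 147.2
```

>>> jog_arm(moves="-20 0 20 0 0.02 0 0.2;-45 0 45 0 0.04 0 0.2;-62 -0.7 75 0 0.062 0 0.2;-61 -0.7 90 0 0.062 0.002 0.2;-60 -0.7 108 0 0.062 0.002 0.2;-59 -0.7 123 0 0.062 0.002 0.2;-58 -0.7 133 0 0.062 0.002 0.2;-58 -0.7 135.3 0 0.062 0.002 0.2")

```text
clock: 18.68
position: [525.4, 16.2, 61.6]
tcp_rot: [-2.134, -1.962, -0.347]
ft_force: [-0.1, -1.0, -1.3]
opening: 51.3
```

>>> jog_arm(moves="0 0 0 0 0 0 -0.2;0 0 0 0 0 0 -0.6;0 0 0 0 0 0 -1;0 0 0 0 0 0 -1;0 0 0 0 0 0 -1;0 0 0 0 0 0 -1;0 0 0 0 0 0 -1;0 0 0 0 0 0 -1", squeeze=110)

```text
clock: 19.35
position: [526.0, 16.1, 62.2]
tcp_rot: [-2.135, -1.962, -0.349]
ft_force: [1.6, 2.6, 4.7]
opening: 10.4
```

```bash
python3 - <<'E'
from h import *
st()
a=np.radians(15.2)
zt=hy*np.sin(a)+np.array([0,0,-np.cos(a)]); Mt=axes(zt,hy)
goto(H(9.3,-243,66)-6*zt,Mt)
shot('wrist','w14.png')
E
```

```text
clock 19.35 p [526.   16.1  62.2] f [1.6 2.6 4.7] open 10.4 q [-0.39 -0.01 -0.41  1.28  0.31  1.25]
x [0.08  0.944 0.32 ] z [ 0.025  0.319 -0.948]
clock 19.35 MOVE 1.2 0.8 -9.7 -0.0027 -0.0601 0.0028 | deg 3.4 mm 9.8
```

View pics/w14.png

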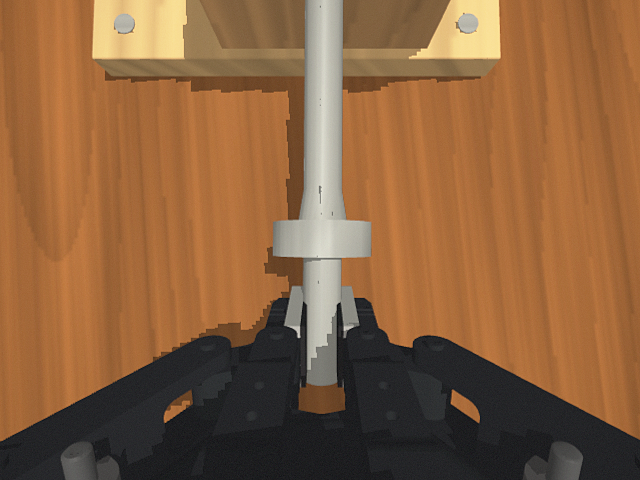

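>>> jog_arm(moves="0.3 0.1 -2.5 0 -0.015 0 -1;0.6 0.2 -5 0 -0.03 0 -1;0.9 0.3 -7.5 0 -0.045 0 -1;1.2 0.3 -10 0 -0.06 0 -1;1.2 0.3 -10 0 -0.06 0 -1;1.2 0.3 -10 0 -0.06 0 -1;1.2 0.3 -10 0 -0.06 0 -1;1.2 0.3 -10 0 -0.06 0 -1")

```text
clock: 20.07
position: [525.9, 13.9, 71.7]
tcp_rot: [-2.169, -1.994, -0.287]
ft_force: [-0.7, -0.2, -1.8]
opening: 10.5
```

```bash
python3 - <<'E'
from h import *
st();s=manip.read_state();print(s['wrist_torque'])
P,I=cloud('w14');
shot('wrist','w15.png');P,I=cloud('w15'); q=(P-hook0); X=q@hx;Y=q@hy;Z=P[...,2]
for v in (20,100,180,270,290,340):
    m=(Z[v]>35)&(Z[v]<95)&(np.arange(640)>303)&(np.arange(640)<343)
    if m.sum(): print(v,np.round([Y[v][m].mean(),X[v][m].min(),X[v][m].max(),np.median(np.sort(Z[v][m])[-10:])],1),m.sum())
a=np.radians(15.2)
zt=hy*np.sin(a)+np.array([0,0,-np.cos(a)]); Mt=axes(zt,hy)
goto(H(9.3,-203,67)-6*zt,Mt)
E
```

```text
clock 20.07 p [525.9  13.9  71.7] f [-0.7 -0.2 -1.8] open 10.5 q [-0.36 -0.04 -0.4   1.28  0.25  1.28]
x [0.082 0.962 0.262] z [ 0.02   0.261 -0.965]
[-0.42326484  0.10312575  0.00200002]
20 [-134.     3.4   16.7   73. ] 38
100 [-162.1    3.    16.3   73.4] 38
180 [-190.1    3.1   16.5   73.6] 38
270 [-221.6    3.3   16.7   73.4] 38
290 [-228.6    3.3   17.5   74.2] 39
340 [-245.2    4.1   16.1   85.4] 39
clock 20.12 MOVE 39.0 0.9 9.5 -0.0032 -0.0001 0.0026 | deg 0.2 mm 40.2
```

>>> jog_arm(moves="5 0.1 1.3 0 0 0 -1;10 0.1 2.6 0 0 0 -1;15 0.2 3.9 0 0 0 -1;20 0.2 5.2 0 0 0 -1;25 0.3 6.6 0 0 0 -1;30 0.4 7.9 0 0 0 -1;35 0.4 9.2 0 0 0 -1;39 0.5 10.3 0 0 0 -1")

```text
clock: 20.78
position: [529.8, 54.8, 72.0]
tcp_rot: [-2.169, -1.994, -0.287]
ft_force: [-0.2, -1.1, -2.4]
opening: 10.2
```

```bash
python3 - <<'E'
from h import *
st();s=manip.read_state();print(s['wrist_torque']);d=s['position']-hook0;print(d@hx,d@hy)
shot('wrist','w16.png');P,I=cloud('w16'); q=(P-hook0); X=q@hx;Y=q@hy;Z=P[...,2]
for v in (60,100,150,180,215,225,235,270):
    m=(Z[v]>35)&(Z[v]<95)&(np.arange(640)>303)&(np.arange(640)<343)
    if m.sum(): print(v,np.round([Y[v][m].mean(),X[v][m].min(),X[v][m].max(),np.median(np.sort(Z[v][m])[-10:])],1),m.sum())
E
```

```text
clock 20.78 p [529.8  54.8  72. ] f [-0.2 -1.1 -2.4] open 10.2 q [-0.28 -0.04 -0.41  1.26  0.26  1.36]
x [0.081 0.962 0.262] z [ 0.02   0.262 -0.965]
[-0.62565779  0.04434566  0.03079844]
8.841536826707694 -203.70998001249137
60 [-112.4    4.    16.2   83.7] 39
100 [-120.8    3.4   18.    73.2] 39
150 [-138.6    3.4   16.8   73.5] 38
180 [-149.1    3.5   16.9   73.3] 38
215 [-161.5    3.6   17.    75.2] 39
225 [-165.3    4.2   16.4   84.7] 39
235 [-168.5    4.2   16.4   85. ] 39
270 [-180.6    3.6   16.4   74. ] 37
```

View pics/w16.png

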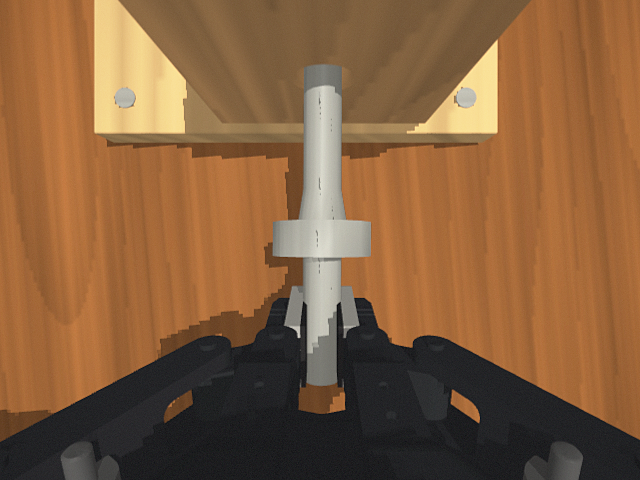

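>>> jog_arm(moves="5 0.1 0.3 0 0 0 -1;10 0.1 1.4 0 0 0 -1;15 0.2 2.7 0 0 0 -1;20 0.2 4 0 0 0 -1;25 0.3 5.4 0 0 0 -1;29 0.3 6.7 0 0 0 -1;32 0.3 7.5 0 0 0 -1;34 0.3 8 0 0 0 -1")

```text
clock: 21.5
position: [532.9, 90.6, 73.2]
tcp_rot: [-2.168, -1.995, -0.287]
ft_force: [-0.4, -0.4, -2.8]
opening: 10.5
```

```bash
python3 - <<'E'
from h import *
st();s=manip.read_state();print(s['wrist_torque']);d=s['position']-hook0;print(d@hx,d@hy)
shot('wrist','w17.png');P,I=cloud('w17'); q=(P-hook0); X=q@hx;Y=q@hy;Z=P[...,2]
for v in (180,190,200,215,225,235,250,270):
    m=(Z[v]>35)&(Z[v]<95)&(np.arange(640)>303)&(np.arange(640)<343)
    if m.sum(): print(v,np.round([Y[v][m].mean(),X[v][m].min(),X[v][m].max(),np.median(np.sort(Z[v][m])[-10:])],1),m.sum())
E
```

```text
clock 21.50 p [532.9  90.6  73.2] f [-0.4 -0.4 -2.8] open 10.5 q [-0.21 -0.04 -0.4   1.25  0.26  1.43]
x [0.081 0.961 0.263] z [ 0.019  0.262 -0.965]
[-6.35812172e-01  3.69137136e-02 -3.29234060e-05]
8.852744065300412 -167.78285692643644
180 [-113.1    3.4   17.5   74.5] 39
190 [-116.6    3.5   18.4   74.7] 38
200 [-120.2    3.5   17.1   75.1] 39
215 [-125.5    3.7   17.    76.3] 39
225 [-129.4    4.2   16.3   85.8] 39
235 [-132.6    4.2   16.3   85.9] 38
250 [-137.4    4.2   16.4   85.9] 39
270 [-144.6    3.6   16.5   74.7] 36
```

View pics/w17.png

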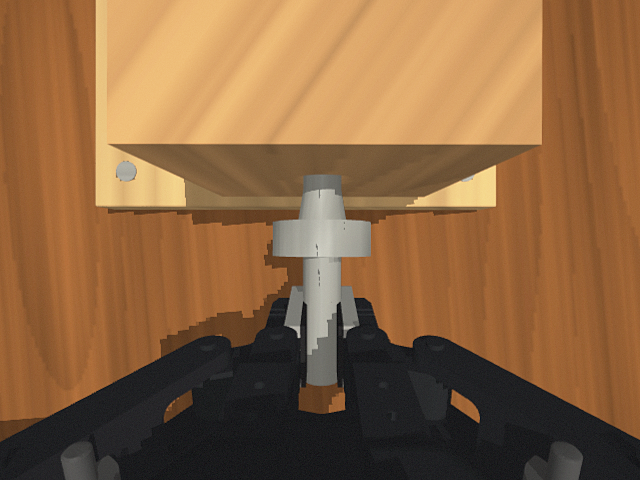

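>>> jog_arm(moves="2 0 0.5 0 0 0 -1;4 0 1 0 0 0 -1;6 0 1.6 0 0 0 -1;8 0 2.1 0 0 0 -1;10 0 2.7 0 0 0 -1;11.5 0 3.1 0 0 0 -1;13 0 3.5 0 0 0 -1;14 0 3.8 0 0 0 -1")

```text
clock: 22.22
position: [534.1, 105.4, 73.3]
tcp_rot: [-2.168, -1.995, -0.288]
ft_force: [1.1, -0.7, -4.0]
opening: 10.1
```

```bash
cat > m.py <<'E'
from h import *
import sys
st();s=manip.read_state();print(s['wrist_torque']);d=s['position']-hook0;print(d@hx,d@hy)
f=sys.argv[1]
shot('wrist',f+'.png');P,I=cloud(f); q=(P-hook0); X=q@hx;Y=q@hy;Z=P[...,2]
for v in range(195,265,5):
    m=(Z[v]>35)&(Z[v]<130)&(np.arange(640)>303)&(np.arange(640)<343)
    if m.sum(): print(v,np.round([Y[v][m].mean(),X[v][m].min(),X[v][m].max(),np.median(np.sort(Z[v][m])[-10:])],1),m.sum())
E
python3 m.py w18
```

```text
clock 22.22 p [534.1 105.4  73.3] f [ 1.1 -0.7 -4. ] open 10.1 q [-0.19 -0.04 -0.4   1.24  0.26  1.46]
x [0.08  0.961 0.263] z [ 0.019  0.262 -0.965]
[-0.64293812  0.08306456 -0.04741845]
8.782766341025303 -152.9196114486756
195 [-109.1    5.7   14.5  118.8] 39
200 [-110.3    5.7   14.4  118.9] 39
205 [-111.4    5.7   14.5  119. ] 39
210 [-112.3    5.6   14.6  116.3] 38
215 [-112.4    4.8   15.5  100. ] 39
220 [-113.     4.1   16.3   86.1] 39
225 [-114.6    4.1   15.9   85.5] 38
230 [-116.2    4.1   16.3   86. ] 39
235 [-117.7    4.2   16.3   85.7] 39
240 [-119.3    4.1   16.3   85.7] 39
245 [-120.9    4.1   16.3   86.2] 39
250 [-122.5    4.1   16.3   86. ] 39
255 [-124.1    4.1   16.4   86.2] 39
260 [-126.3    3.5   16.4   75. ] 36
```

View pics/w18.png

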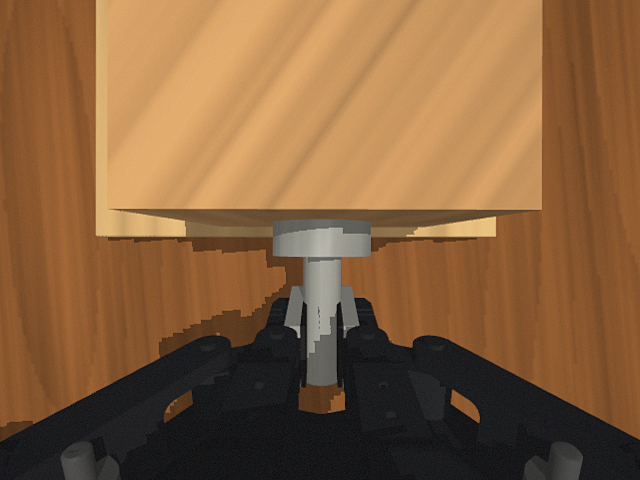

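>>> jog_arm(moves="0.5 0 0.1 0 0 0 -1;1 0 0.2 0 0 0 -1;1.5 0 0.4 0 0 0 -1;2 0 0.5 0 0 0 -1;2 0 0.5 0 0 0 -1;2 0 0.5 0 0 0 -1;2 0 0.5 0 0 0 -1;2 0 0.5 0 0 0 -1")

```text
clock: 22.93
position: [534.4, 105.9, 73.3]
tcp_rot: [-2.171, -1.995, -0.284]
ft_force: [-3.0, -10.7, -1.7]
opening: 10.5
```

```bash
python3 m.py w19 | head -8
```

```text
clock 22.93 p [534.4 105.9  73.3] f [ -3.  -10.7  -1.7] open 10.5 q [-0.18 -0.04 -0.4   1.24  0.26  1.47]
x [0.082 0.962 0.26 ] z [ 0.019  0.259 -0.966]
[-2.49857627  0.48713518  0.15952735]
8.983389148892826 -152.40752119703834
195 [-108.5    6.    14.7  118.9] 39
200 [-109.6    6.    14.6  119. ] 39
205 [-110.8    6.    14.7  118.9] 39
210 [-111.9    6.    14.7  118.8] 39
```

The push force rose to 11 N with the flange home. Now I'll release and withdraw.

>>> jog_arm(moves="0 0 0 0 0 0 -0.6;0 0 0 0 0 0 -0.3;0 0 0 0 0 0 0;0 0 0 0 0 0 0.3;0 0 0 0 0 0 0.4;0 0 0 0 0 0 0.4;0 0 0 0 0 0 0.4;0 0 0 0 0 0 0.4")

```text
clock: 23.65
position: [534.4, 106.0, 73.3]
tcp_rot: [-2.171, -1.995, -0.284]
ft_force: [0.3, 0.0, 0.4]
opening: 59.8
```

>>> jog_arm(moves="0 0 -10 0 0 0 0.4;0 0 -25 0 0 0 0.4;0 0 -45 0 0 0 0.4;0 0 -70 0 0 0 0.4;0 0 -95 0 0 0 0.4;0 0 -120 0 0 0 0.4;0 0 -130 0 0 0 0.4;-20 0 -130 0 0 0 0.4")

```text
clock: 24.32
position: [532.0, 53.8, 198.0]
tcp_rot: [-2.171, -2.001, -0.291]
ft_force: [0.8, -0.5, -0.2]
opening: 59.6
```

```bash
python3 - <<'E'
from h import *
st()
shot('wrist','w20.png');shot('top','t20.png');shot('side','s20.png');blank('t20')
P,I=cloud('w20'); q=(P-hook0); X=q@hx;Y=q@hy;Z=P[...,2]
c=(X>-2)&(X<22)&(Y<-100)&(Y>-190)&(Z>50)&(Z<130)
vs=sorted(set(np.where(c)[0]))
for v in vs[::6]:
    m=c[v]; print(v,np.round([Y[v][m].mean(),X[v][m].mean(),np.median(np.sort(Z[v][m])[-8:])],1),m.sum())
for f,r in(('t20',(slice(190,310),slice(170,370))),): cv2.imwrite('pics/c20.png',cv2.resize(cv2.imread('pics/'+f+'.png')[r],None,fx=3,fy=3))
E
```

```text
clock 24.32 p [532.   53.8 198. ] f [ 0.8 -0.5 -0.2] open 59.6 q [-0.28 -0.11 -0.24  1.49  0.26  1.36]
x [0.078 0.963 0.26 ] z [ 0.025  0.258 -0.966]
t20 [550.5 240.5] [191.8 100. ] 85.1 z 118.5 hook x 13.3 y -112.0
113 [-100.     2.1  119.5] 2
119 [-102.9    9.8  119.1] 41
125 [-106.3    9.9  119. ] 42
131 [-109.6   10.   119.2] 42
137 [-112.5   10.   117.3] 42
143 [-112.6    9.9  104.7] 40
149 [-112.6   10.1   89.5] 37
155 [-115.2    9.8   84.7] 36
161 [-119.1    9.8   84.5] 36
167 [-123.     9.8   84.8] 36
173 [-125.    10.1   73.6] 35
179 [-129.2   10.5   73.9] 20
185 [-133.2   10.5   73.7] 20
191 [-137.4   10.7   74.1] 19
197 [-141.5   10.6   74. ] 20
203 [-145.6   10.6   74.1] 20
209 [-149.6   10.6   74. ] 20
215 [-153.8   10.6   73.7] 20
221 [-157.9   10.6   73.9] 20
227 [-162.    10.7   74.3] 20
233 [-166.1   11.    74.1] 19
```

View pics/w20.png

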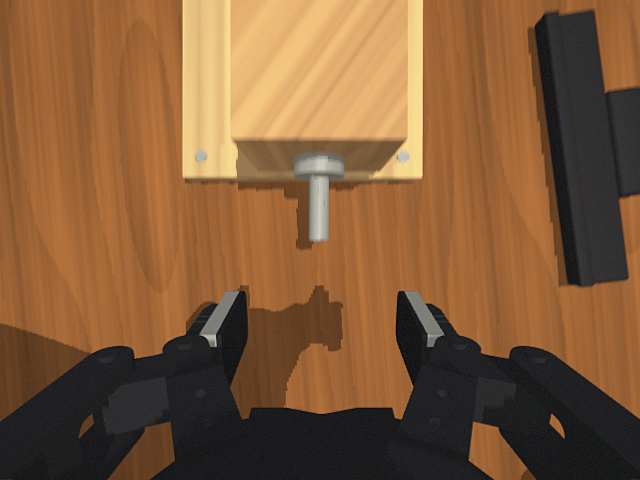

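View pics/s20.png

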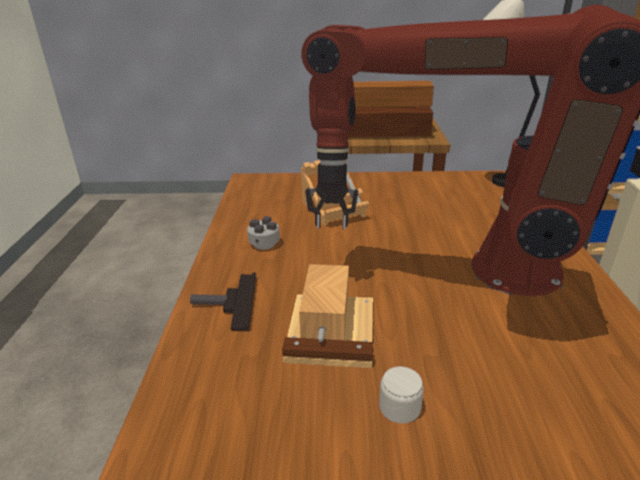

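The wrist view shows the flange against the wood at (319,165). The side view shows the plain end sticking out of the far end at (321,335). The arm is clear, so I'm handing in.

```bash
python3 -c "
from rig import hand_in; print(hand_in())"
```

```text
the job is handed in; nothing more can be done
None
```

I carried the whole task through and handed it in at about 24 s of the 72 s allowed. The rig gave no verdict.

- **Tipping the blank:** I pushed it low against the hook's edge, then tipped it over that edge with a high push. I then slid it about 44 mm to the batten, where the push force rose to 16 N.
- **Fitting the mandrel:** I took it from the rack and started it into the bore. I regripped it behind the flange and pushed until the force reached 11 N with the flange home. Then I let go and backed the arm away.

**Last checks:**
- **Blank:** it lies level, with its top at about 118.5 mm. It is at hook x ≈ +10 to +13 mm and y ≈ -112 mm, so its far end is at the batten.
- **Mandrel:** the flange front is within about 1 mm of the wood, the bar is level, and its plain end shows at the far end.
- **Arm:** the gripper is clear and the wrist force is about zero.

The cameras disagreed by about 3 mm on sideways position, which is near the stated calibration error. I aligned the bar by its position relative to the blank, which all three cameras agreed on to within half a millimetre. I did not measure the knock-out bar, chuck, tool rest or tin again at the end. Nothing touched them as far as I saw.

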